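# Make up the serving-board set and the care set

## Robot

A 6-joint arm with a two-finger parallel gripper is mounted at the origin on the work surface. World frame = base frame: x ahead of the robot, y to its left, z up, the work surface at z = 0. Lengths are in m, angles in rad, forces in N, time in s.
With the tool pointing down it reaches from about 0.375 to 0.975 m from the base axis. Payload 3.8 kg.
Tool frame: the origin (TCP) lies on the mounting face of the last link; the fingertips stand 173 mm ahead of it and the grasp point (between the pads) lies 155 mm ahead of it (bot.hold_point_z is the distance from the TCP to the grasp point, in m); z points along the fingers, y is the line along which they close (so a half turn about z gives the same grasp; the last joint's range is limited). The gripper opens to 85 mm and grips with 20 to 120 N. Pads are 22 mm wide; open, the fingers measure 114 mm over their backs; the gripper's body (76 mm by 85 mm) begins 54 mm behind the grasp point. The pads swing forward as they close: fully open they stand 13 mm farther back than shut.
Start: joints at [-1.227, 0.264, 1.604, -0, 1.274, -0.037], TCP at [0.251, -0.627, 0.405] pointing down, gripper open.
Joint ranges: [-2.63, 2.63], [-0.94, 2.18], [0.31, 2.57], [-1.31, 4.45], [0, 2.66], [-2.55, 2.55]. Speed limits (rad/s): [2.57, 2.57, 3.14, 3.14, 3.14, 3.14].

## Interface

Orientations are given as a rotation vector (axis times angle).
In Python, from workcell import bot, optics gives the robot as it stands.
- The arm moves only by the shell command python3 -m jog 'ROWS' [OPENING] [FORCE]. ROWS is JSON, a list of rows, each an object of numbers: "dx", "dy", "dz": the shift along the tool's x, y, z in mm; "ax", "ay", "az": the turn, a rotation vector about the tool's x, y, z in degrees. A call has 1 to 20 rows; each row shifts and turns the commanded pose from where the row before left it, along the tool's axes as they then stand; what a row does not reach is not made up. A row lasts 1/12 s, in which the tool goes at most 41.7 mm and 7.16 degrees, less where a joint would pass 70% of its speed; a pose out of reach is approached as far as the arm can. A call with a gripper value outside its range is refused whole. OPENING is the opening, from 0 (shut) to 1 (fully open), set as the call begins (- or left out, the last holds). The fingers move at their own pace and stop on an object; FORCE is the grip in N (left out, the last holds). Time passes only in rows, so rows that do not move let the fingers close. It gives the time, the measured TCP pose, the force, the opening and the grip force at its end, in the units of the state.
- bot.read_state(): the state, without advancing time (a new reading comes with each control period).
- optics.read_camera(name): name is "scene" or "top" or "wrist"; returns a dict with "img" (480x640x3 uint8, red, green, blue), "vertical_fov" (degrees; the focal length in pixels is half the picture's height over the tangent of half this angle, whatever the lens; pixels are square), "cx", "cy" (the principal point, pixels), "R" (3x3) and "t" (3): a world point X has camera coordinates R X + t; the wrist camera has in their place "tool_from_camera" (4x4, takes a point from camera to tool coordinates, whose origin is the TCP and whose axes are the flange's). Camera axes: x right, y down, z forward; pixel columns grow to the right and rows downward; lengths in m; the calibration is good to about 2 mm. A picture is of the moment at which its call begins: read the wrist's pose just before it. There is no depth.
- bot.finish_job(): hands the job in; it is judged then, once.
The state is a dict: "time": time; "q": joint angles; "joint_vel": joint speeds; "joint_torque": joint torques, N m; "tool_pos": TCP position; "tcp_rot": TCP orientation; "wrist_force": force on the tool from outside, world axes, zero at the start; "torque": the same for the moment, N m; "width": opening from 0.0 (shut) to 1.0 (fully open); "grip_force": force on a finger pad.
Only numpy, scipy, OpenCV 4.12 (cv2) and the standard library are available. Lean on these libraries where they do the work, as an engineer would, in place of code of your own. Each camera call takes 0.05 s, during which the arm holds its last target. There are 200 camera calls.

## Task

Make up two gift sets from the stock on the bench. The serving set goes on the display stand with the tall back: take the paddle-shaped board out of the rack and lean it against the back, handle up, with its foot a few centimetres out so that it rests at a stable slant, and stand the large oil bottle on the stand too. The care set goes in the low tray: the small oil bottle standing upright, the wax tin and the cork block both lying flat, none on top of another; leave the plain rectangular board where it is in the rack.

Things in the scene. Friction and masses are not known exactly. Their poses are not given: they have to be found in the camera images.
- paddle_board: Paddle-shaped board of dark wood, on edge in the rack, handle up. Origin: middle of its straight foot; z up along it, x through the 15 mm thickness, y across. 140 mm wide to z = 90 mm, then half-round to z = 160, then a 36 mm wide handle to z = 233. 0.15 to 0.29 kg; both faces alike. Loose between dowels 60 mm tall above its foot: lift it straight up to free it.
- plain_board: Plain rectangular board of lighter brown wood, 15 x 140 x 160 mm (thickness x, width y, height z), in the other slot of the rack, parallel to the paddle board, middles 90 mm apart. Origin at the middle of its lower edge, z up. It belongs to neither set: leave it there.
- rack: Light wooden drying rack with the two boards, fixed. 102 mm along its x, 180 mm along its y, rails 18 mm high on which the boards stand, with pairs of dowels 8 mm thick and 60 mm tall. Origin under its centre at bench height; the slots are at y = +45 and -45 mm and run along its x.
- large_bottle: The large black oil bottle with a white paper label round it, standing upright: body 60 mm in diameter and straight up to 115 mm height, cap 34 mm in diameter, 140 mm tall in all. Origin at the centre of its underside, z up. 0.19 to 0.38 kg.
- small_bottle: The small black oil bottle, the same shape as the large one: body 42 mm in diameter and straight up to 70 mm height, cap 26 mm in diameter, 92 mm tall in all. Origin at the centre of its underside, z up.
- wax_tin: The flat round aluminium tin of wax with a paper disc on its lid: 66 mm in diameter (the lower part 64 mm), 30 mm high, lying flat. Origin at the centre of its underside, z up.
- cork_block: The cork sanding block, 60 x 100 x 35 mm (x, y, z), lying flat. Origin at the centre of its underside, z up; the 60 mm width along its x is the one to grip.
- stand: Plywood display stand, fixed. Origin under its centre at bench height; +x is the open front. Base 170 (x) by 280 mm (y), upper face 12 mm above the bench. Tall upright back along the full y: front face at x = -73 mm, top edge 170 mm above the bench; a leaning board touches that edge. Front lip from x = 77 mm, 22 mm above the bench. Struts behind reach x = -130 mm.
- tray: The low tray of brown wood, fixed on the bench. Origin under its centre at bench height, z up. Outside 166 mm (x) by 286 mm (y), inside 150 by 270 mm; inner floor 8 mm above the bench, rim 22 mm above the bench.
- paddle_handle (a point): The middle of the paddle board's handle, 205 mm above its foot on the board's mid-plane: the place to grip it, across the 15 mm thickness, from above.
There are look-alikes about, which are no part of the job. Several things have the shape of the cork_block; the one meant has the colours described above.

How it is judged:
By the outcome, as a careful person would: the job done as asked, in the order asked, and still so for the second after the job is handed in, with the robot touching nothing.
It also fails if it takes over 144 s, if anything falls off the work surface, if the arm or the gripper's body presses on something with over 40 N, if the wrist force passes 120 N, or if a joint passes its speed limit or range.

## Working session

There is one attempt and no reset: what is moved stays moved. The work goes in short steps, Python scripts to look and compute and a shell command to move; the robot and the scene stay as the last step left them, time stands still between calls to the robot, and variables do not carry over. Pictures are saved under pics/ and viewed, at most 14 in all, crops included, and the job is handed in when it is done.

```bash
mkdir -p pics; ls; python3 - <<'E'
from workcell import bot, optics
import cv2
s=bot.read_state();print(s)
for n in("scene","top"):
    c=optics.read_camera(n);cv2.imwrite(f"pics/{n}0.png",c["img"][:,:,::-1])
    print(n,{k:v for k,v in c.items() if k!="img"})
E
```

```text
pics
{'time': 0.0, 'q': array([-1.22691633e+00,  2.64759143e-01,  1.60540221e+00, -1.00581956e-05,
        1.27367451e+00, -3.68907321e-02]), 'joint_vel': array([ 0.00021285,  0.00176275, -0.00064933, -0.00057664, -0.00074581,
       -0.00023216]), 'joint_torque': array([-8.10098554e-04, -5.15113735e+01, -3.67311645e+01, -1.68254769e-04,
        1.30251964e-02, -1.12371723e-05]), 'tool_pos': array([ 0.25073947, -0.62632653,  0.40334231]), 'tcp_rot': array([-3.08265215e+00, -5.94091856e-01,  5.53270936e-04]), 'wrist_force': array([ 0.26539322, -0.45984182,  0.05352385]), 'torque': array([-0.04324523,  0.03184609, -0.0262778 ]), 'grip_force': 0.0, 'width': 0.9981039789374082}
scene {'vertical_fov': 48.99360716874546, 'cx': 319.54867278233695, 'cy': 230.86400657385607, 'R': array([[-0.42162035,  0.90669138, -0.01212543],
       [ 0.66509394,  0.30013064, -0.68379211],
       [-0.6163492 , -0.29636522, -0.72957612]]), 't': array([ 0.20449631, -0.2399496 ,  1.61864273])}
top {'vertical_fov': 50.50479448149568, 'cx': 322.8315372685495, 'cy': 231.64218789924993, 'R': array([[ 0.02242673, -0.99956558, -0.01912315],
       [-0.99343764, -0.02013526, -0.11258872],
       [ 0.11215476,  0.02152265, -0.99345764]]), 't': array([-0.00172525,  0.52253892,  1.12672998])}
```

View pics/top0.png

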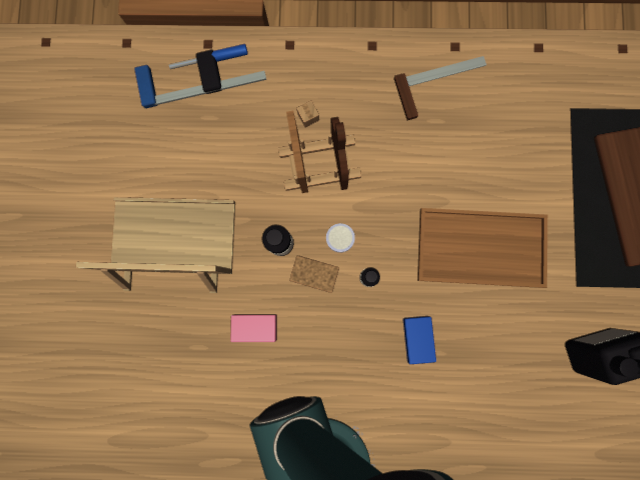

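View pics/scene0.png

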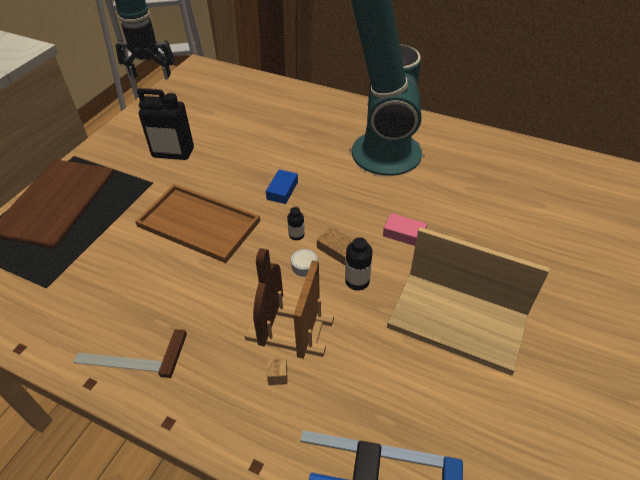

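The top view shows these objects (pixel u,v):
- Stock: paddle board (340,150), plain board (297,150), large bottle (277,239), small bottle (370,277), tin (340,237).
- Placing areas: stand (172,235) with its back towards the robot, and tray (483,248).
- Cork-shaped candidates: brown speckled block (314,274), pink (254,328), blue (420,340), and a small wood offcut (308,113). The description picks the speckled one at (314,274).
- Other look-alikes: the black canister (605,355) against the bottles, and the dark board on the mat (620,200) against the paddle.

```bash
cat > h.py <<'E'
import numpy as np, cv2
from scipy.optimize import least_squares
from scipy.spatial.transform import Rotation as Ro
from workcell import bot, optics
def cam(n):
    s=bot.read_state(); c=optics.read_camera(n)
    if n=="wrist":
        T=np.eye(4);T[:3,:3]=Ro.from_rotvec(s["tcp_rot"]).as_matrix();T[:3,3]=s["tool_pos"]
        M=np.linalg.inv(T@np.array(c["tool_from_camera"]));c["R"],c["t"]=M[:3,:3],M[:3,3]
    c["f"]=240/np.tan(np.radians(c["vertical_fov"]/2));return c
def proj(c,X):
    p=np.atleast_2d(X)@np.array(c["R"]).T+c["t"];return p[:,:2]/p[:,2:]*c["f"]+[c["cx"],c["cy"]]
def ray(c,uv,z):
    d=np.array(c["R"]).T@[(uv[0]-c["cx"])/c["f"],(uv[1]-c["cy"])/c["f"],1];o=-np.array(c["R"]).T@c["t"]
    return o+d*(z-o[2])/d[2]
def place(p,L): # p=x,y,yaw deg ; local pts
    return np.atleast_2d(L)@Ro.from_euler("z",p[2],degrees=True).as_matrix().T+[p[0],p[1],0]
def fit(p0,obs): # obs: list of (cam, local pt, uv)
    r=lambda p:np.concatenate([(proj(c,place(p,l))[0]-uv) for c,l,uv in obs])
    s=least_squares(r,p0,loss="soft_l1",x_scale=[.01,.01,1]);return s.x,np.abs(r(s.x)).reshape(-1,2).max(1).round(1)
def poly(im,c,P,col=(0,255,0),k=1):
    cv2.polylines(im,[np.round(proj(c,P)*k*16).astype(np.int32)],True,col,1,cv2.LINE_AA,4)
def circ(x,y,r,z): a=np.linspace(0,2*np.pi,40);return np.c_[x+r*np.cos(a),y+r*np.sin(a),0*a+z]
E
python3 - <<'E'
from h import *
t,s=cam("top"),cam("scene")
X,Y=.083,.143
# top image: up=+x, left=+y
o=[(t,(X,Y,.022),(420,209)),(t,(X,-Y,.022),(547,214)),(t,(-X,-Y,.022),(547,287)),(t,(-X,Y,.022),(418,282)),
(s,(-X,-Y,.022),(175,187)),(s,(-X,Y,.022),(259,219)),(s,(X,Y,.022),(228,257)),(s,(X,-Y,.022),(138,222))]
print("tray",*fit([.5,-.3,0],o))
o=[(t,(.085,.14,.022),(113,200)),(t,(.085,-.14,.022),(235,200)),(s,(-.073,-.14,.17),(421,233)),(s,(-.073,.14,.17),(541,266)),(s,(.085,-.14,.0),(389,322)),(s,(.085,.14,0),(516,365)),
(t,(-.073,.14,.17),(77,263)),(t,(-.073,-.14,.17),(217,263))]
print("stand",*fit([.5,.3,0],o))
for n,uv,z in[("large",(276,237),.14),("small",(370,275),.092),("tin",(340,236),.03),("cork",(315,273),.035),("padtop",(338,122),.251),("plaintopA",(292,113),.178),("plaintopB",(301,190),.178)]:
    print(n,ray(t,uv,z).round(3))
for n,uv,z in[("large",(361,244),.14),("small",(294,212),.092),("tin",(304,258),.03),("padtop",(263,252),.251),("plainA",(316,264),.178),("plainB",(301,318),.178)]:
    print("s",n,ray(s,uv,z).round(3))
k=4;im=cv2.resize(t["img"][100:300,260:395,::-1],None,fx=k,fy=k,interpolation=2)
k2=3;im2=cv2.resize(s["img"][195:365,240:385,::-1],None,fx=1.8,fy=1.8)
o=np.zeros((600,800,3),np.uint8);im=cv2.resize(im,(400,592));o[:592,:400]=im;im2=cv2.resize(s["img"][195:365,240:385,::-1],(400,469),interpolation=2);o[:469,400:]=im2
cv2.imwrite("pics/crop1.png",o)
E
```

```text
tray [ 0.4936437  -0.35248293 -1.21799634] [0.2 1.2 0.8 0.1 2.6 3.9 1.8 2.7]
stand [0.50470162 0.35710896 1.49280847] [0.6 2.2 4.5 7.4 6.6 8.1 2.8 2.1]
large [0.497 0.103 0.14 ]
small [ 0.425 -0.094  0.092]
tin [ 0.513 -0.03   0.03 ]
cork [0.428 0.025 0.035]
padtop [ 0.705 -0.019  0.251]
plaintopA [0.747 0.074 0.178]
plaintopB [0.589 0.052 0.178]
s large [0.499 0.11  0.14 ]
s small [ 0.428 -0.096  0.092]
s tin [ 0.506 -0.032  0.03 ]
s padtop [ 0.69  -0.022  0.251]
s plainA [0.621 0.057 0.178]
s plainB [0.753 0.088 0.178]
```

View pics/crop1.png

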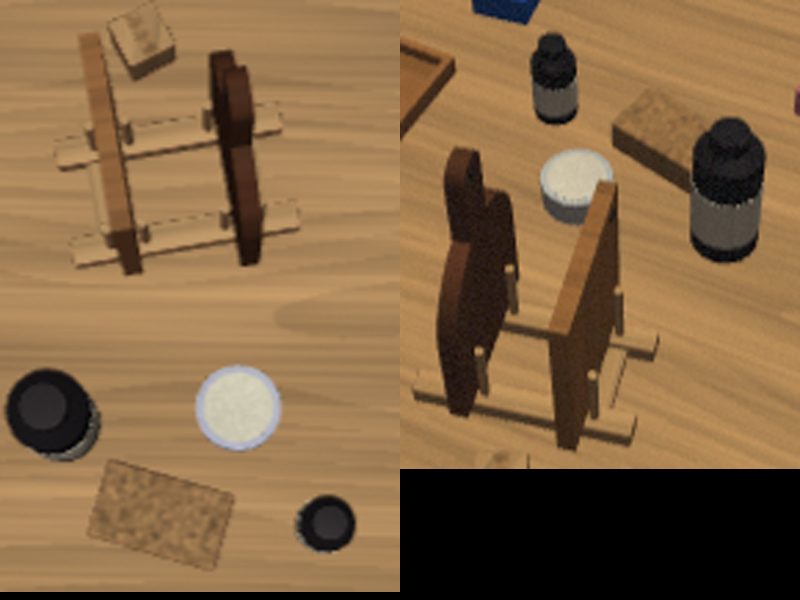

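The cork crop shows a speckled brown block at about (314,273) in the top view, so the choice is confirmed. The paddle handle's top is near (340.7,133). The plain board's top edge runs from (290.4,112) to (300.5,180).

```bash
python3 - <<'E'
from h import *
t,s=cam("top"),cam("scene")
L=lambda x,y:(260+x/400*135,100+y/592*200)
S=lambda x,y:(240+(x-400)/400*145,195+y/469*170)
o=[(t,(.07,.045,.178),L(90,36)),(t,(-.07,.045,.178),L(120,236)),(s,(-.07,.045,.178),S(607,184)),(s,(.07,.045,.178),S(561,331)),(t,(0,-.045,.251),L(239,97)),(s,(0,-.045,.251),S(466,150))]
rk,res=fit([.67,.02,8],o);print("rack",rk,res, "paddle",place(rk,[0,-.045,0]))
X,Y,Z=.03,.05,.035 # cork: long axis mostly along world y
o=[(t,(X,Y,Z),L(108,460)),(t,(X,-Y,Z),L(234,492)),(t,(-X,-Y,Z),L(213,570)),(t,(-X,Y,Z),L(89,535)),(s,(-X,-Y,Z),S(650,90)),(s,(X,-Y,Z),S(613,128))]
ck,res=fit([.43,.025,-15],o);print("cork",ck,res)
P={}
for n,a,b,z in[("large",L(42,405),S(733,127),.14),("small",L(329,523),S(553,42),.092),("tin",L(238,407),S(577,178),.03)]:
    f=lambda p:np.r_[proj(t,[*p,z])[0]-a,proj(s,[*p,z])[0]-b]
    r=least_squares(f,[.5,0]);P[n]=r.x;print(n,r.x.round(4),r.fun.round(1), (proj(t,[*r.x,z])[0]))
st=[.5047,.3571,1.49]
def draw(c):
    k=3;im=cv2.resize(c["img"][:,:,::-1],None,fx=k,fy=k,interpolation=2)
    q=lambda p,pts:poly(im,c,place(p,np.array(pts,float)),(0,255,0),k)
    for y,h in((.045,.178),):
        for dx in(-.0075,.0075): q(rk,[(.07,y+dx,.018),(-.07,y+dx,.018),(-.07,y+dx,h),(.07,y+dx,h)])
    for d in(-.0075,.0075): q(rk,[(.07,-.045+d,.018),(-.07,-.045+d,.018),(-.07,-.045+d,.108),(-.018,-.045+d,.176),(-.018,-.045+d,.251),(.018,-.045+d,.251),(.018,-.045+d,.176),(.07,-.045+d,.108)])
    for z in(0,.035): q(ck,[(.03,.05,z),(.03,-.05,z),(-.03,-.05,z),(-.03,.05,z)])
    for n,r,z in(("large",.017,.14),("large",.03,0),("small",.013,.092),("small",.021,0),("tin",.033,.03),("tin",.032,0)): poly(im,c,circ(*P[n],r,z),(0,0,255),k)
    q(st,[(.085,.14,.022),(.085,-.14,.022),(-.073,-.14,.012),(-.073,.14,.012)]);q(st,[(-.073,.14,.012),(-.073,-.14,.012),(-.073,-.14,.17),(-.073,.14,.17)]);q(st,[(.077,.14,.022),(.077,-.14,.022)])
    return im
a=draw(t);b=draw(s)
cv2.imwrite("pics/o1.png",cv2.resize(a[300:900,200:1200],(800,480)));cv2.imwrite("pics/o2.png",b[570:1150,700:1500+180][:, 0:980][:, :].copy()[:, :800])
cv2.imwrite("pics/o3.png",np.hstack([b[660:1110,1120:1640],np.zeros((450,10,3),np.uint8)])[:, :]) 
E
```

```text
rack [0.68488012 0.02158929 8.80141466] [0.9 1.  2.5 1.4 3.7 3.1] paddle [[ 0.69176558 -0.02288082  0.        ]]
cork [  0.42697044   0.02723346 -13.37720213] [0.6 0.1 0.3 1.1 1.2 1.3]
large [0.4952 0.1069] [-0.1  1.  -0.5  1.3] [274.07026855 237.83271752]
small [ 0.421 -0.096] [-0.2  0.1 -0.3  0. ] [370.81648408 276.81171523]
tin [ 0.51   -0.0301] [-0.2 -0.1 -0.2 -0.2] [340.1169385  237.42461304]
```

View pics/o1.png

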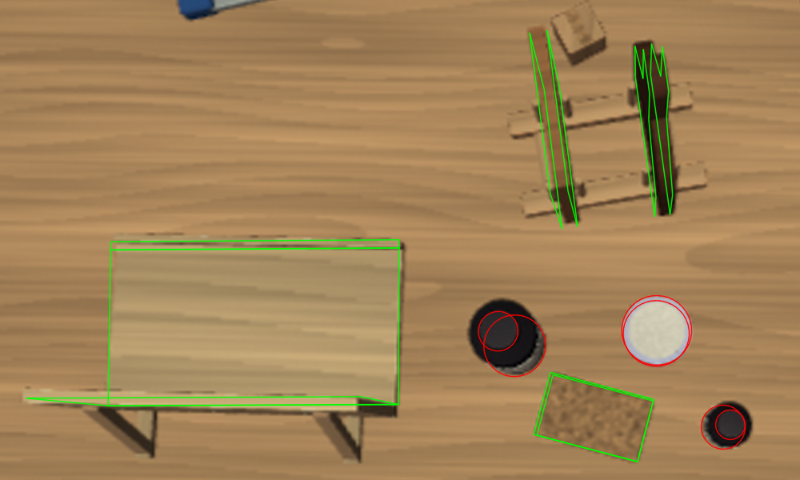

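View pics/o2.png

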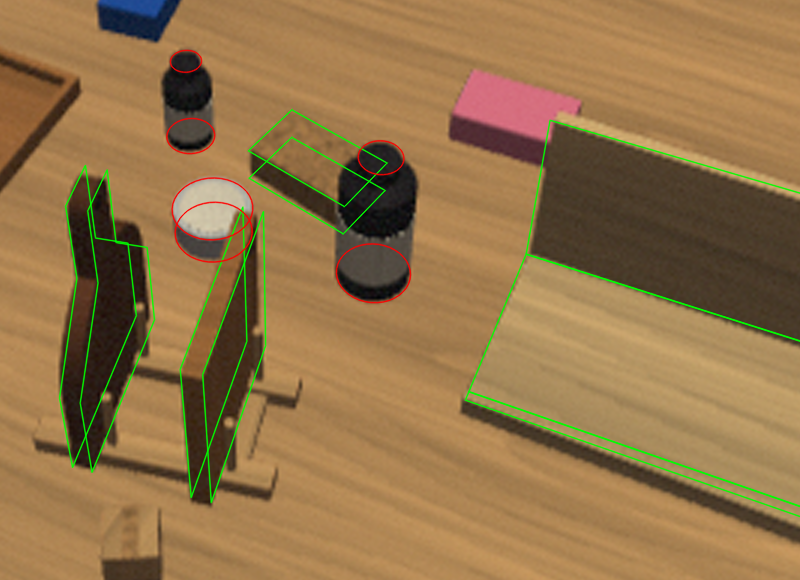

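View pics/o3.png

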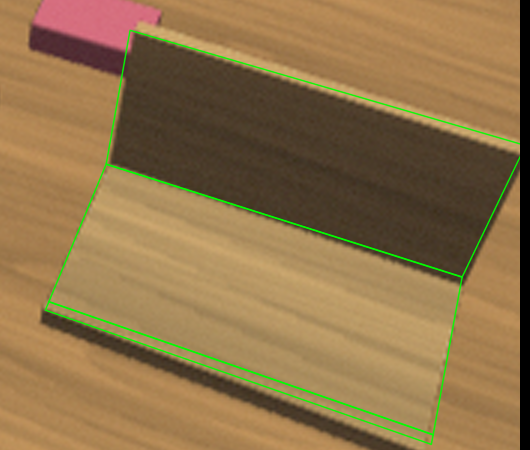

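The overlays match the small items and the stand base closely. The rack yaw needs a close look from the wrist camera. I'll refine the stand pose from the corners in these crops and write a goto calculator.

```bash
cat > g.py <<'E'
# python3 g.py x y z yaw tilt(deg) : grasp-point target -> shift in present tool frame (mm) and turn (deg, tool frame)
import sys; from h import *
x,y,z,yaw,tilt=map(float,sys.argv[1:6]); s=bot.read_state()
R0=Ro.from_rotvec(s["tcp_rot"]); H=bot.hold_point_z
# tool-down with tool x at yaw; then lean board-up vector toward -x world by tilt
R1=Ro.from_euler("y",-tilt,degrees=True)*Ro.from_euler("z",yaw,degrees=True)*Ro.from_euler("x",180,degrees=True)
p=np.array([x,y,z])-R1.apply([0,0,H])
print("grasp now",(s["tool_pos"]+R0.apply([0,0,H])).round(4),"t",round(s["time"],1),"F",s["wrist_force"].round(1),"w",round(s["width"],3))
print("shift first",(R0.inv().apply(p-s["tool_pos"])*1000).round(1),"turn",np.degrees((R0.inv()*R1).as_rotvec()).round(2),"shift if turned first",(R1.inv().apply(p-s["tool_pos"])*1000).round(1))
E
python3 - <<'E'
from h import *
t,s=cam("top"),cam("scene")
B=lambda x,y:((x+1120)/3,(y+660)/3)
A=lambda x,y:((x/.8+200)/3,(y/.8+300)/3)
o=[(s,(-.073,-.14,.17),B(130,30)),(s,(-.073,.14,.17),B(519,154)),(s,(-.073,-.14,.012),B(107,166)),(s,(-.073,.14,.012),B(462,282)),(s,(.085,-.14,.022),B(43,309)),(s,(.085,.14,.022),B(430,444)),(t,(.085,.14,.022),A(113,236)),(t,(.085,-.14,.022),A(404,243)),(t,(-.073,-.14,.17),A(358,405)),(t,(-.073,.14,.17),A(23,400))]
print("stand",*fit([.5,.3,0],o))
E
python3 g.py .692 -.023 .32 9 0
```

```text
stand [0.5053143  0.35667983 0.3384833 ] [0.6 2.3 1.3 0.5 0.9 1.  0.8 1.3 2.5 2.6]
grasp now [ 0.2508 -0.6266  0.2498] t 0.4 F [-0.7  0.1 -0.2] w 1.005
shift first [ 633.9 -396.5  -70. ] turn [-0.02  0.   12.81] shift if turned first [ 530.2 -527.2  -70.2]
```

```bash
python3 -m jog '[{"az":6.4,"dz":-10},{"az":6.4,"dz":-10},{"dz":-20},{"dx":20,"dy":-20,"dz":-10},{"dx":28,"dy":-28},{"dx":28,"dy":-28},{"dx":28,"dy":-28},{"dx":28,"dy":-28},{"dx":28,"dy":-28},{"dx":28,"dy":-28},{"dx":28,"dy":-28},{"dx":28,"dy":-28},{"dx":28,"dy":-28},{"dx":28,"dy":-28},{"dx":28,"dy":-28},{"dx":28,"dy":-28},{"dx":28,"dy":-28},{"dx":28,"dy":-28},{"dx":28,"dy":-28},{"dx":28,"dy":-28}]' 1 40
python3 g.py .692 -.023 .32 9 0; python3 - <<'E'
from h import *
c=cam("wrist");print(c["tool_from_camera"])
im=c["img"][:,:,::-1].copy();rk=[.685,.0216,8.8]
for d in(-.0075,.0075): poly(im,c,place(rk,[(.018,-.045+d,.251),(-.018,-.045+d,.251)])); poly(im,c,place(rk,[(.07,.045+d,.178),(-.07,.045+d,.178)]))
cv2.imwrite("pics/w1.png",im)
E
```

```text
grasp now [ 0.2508 -0.6266  0.2498] t 0.4 F [-0.7  0.1 -0.2] w 1.005
shift first [ 633.9 -396.5  -70. ] turn [-0.02  0.   12.81] shift if turned first [ 530.2 -527.2  -70.2]
[[ 7.16967306e-04 -9.54791914e-01 -2.97274093e-01  7.63182322e-02]
 [ 9.99999627e-01  8.27937187e-04 -2.47383459e-04  9.34870791e-04]
 [ 4.82324003e-04 -2.97273804e-01  9.54792152e-01  3.05421852e-02]
 [ 0.00000000e+00  0.00000000e+00  0.00000000e+00  1.00000000e+00]]invalid input
```

View pics/w1.png

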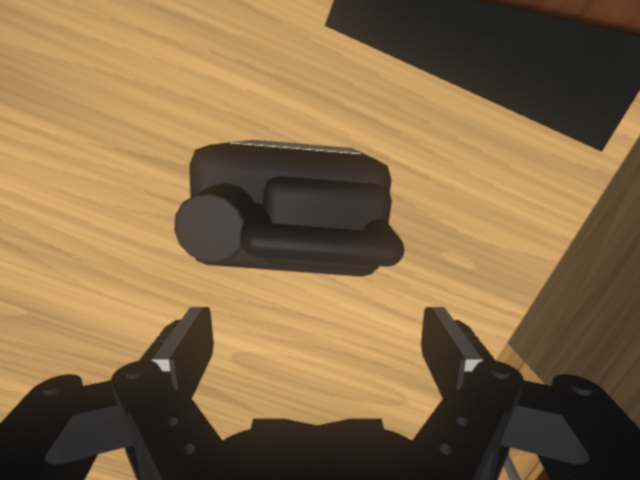

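The picture shows only the canister because the arm hadn't moved: the jog call was rejected as invalid. I'll check the required format.

```bash
python3 -m jog '[{"dx":20,"dy":-20,"dz":-10,"ax":0,"ay":0,"az":6.4}]'; python3 -m jog '[{"dz":-10,"az":6.4}]' 1.0 40
```

```text
time: 0.53
tool_pos: [0.2603, -0.6027, 0.412]
tcp_rot: [-3.112, -0.416, 0.004]
wrist_force: [1.0, -0.3, -0.4]
width: 1.003
grip_force: 0.0invalid input
```

```bash
python3 -m jog '[{"dz":-10,"az":6.4}]'; echo; python3 -m jog '[{"dx":20,"dy":-20,"dz":-10,"ax":0,"ay":0,"az":0}]' 1 40
```

```text
time: 0.62
tool_pos: [0.2751, -0.5761, 0.4234]
tcp_rot: [-3.112, -0.41, 0.002]
wrist_force: [-0.3, 0.5, -0.2]
width: 1.001
grip_force: 0.0invalid input
```

```bash
python3 -m jog '[{"dx":20,"dy":-20,"dz":-20,"ax":0,"ay":0,"az":6.4},{"dx":27,"dy":-27,"dz":-10,"ax":0,"ay":0,"az":0},{"dx":27,"dy":-27,"dz":-10,"ax":0,"ay":0,"az":0},{"dx":28,"dy":-28,"dz":0,"ax":0,"ay":0,"az":0},{"dx":28,"dy":-28,"dz":0,"ax":0,"ay":0,"az":0},{"dx":28,"dy":-28,"dz":0,"ax":0,"ay":0,"az":0},{"dx":28,"dy":-28,"dz":0,"ax":0,"ay":0,"az":0},{"dx":28,"dy":-28,"dz":0,"ax":0,"ay":0,"az":0},{"dx":28,"dy":-28,"dz":0,"ax":0,"ay":0,"az":0},{"dx":28,"dy":-28,"dz":0,"ax":0,"ay":0,"az":0},{"dx":28,"dy":-28,"dz":0,"ax":0,"ay":0,"az":0},{"dx":28,"dy":-28,"dz":0,"ax":0,"ay":0,"az":0},{"dx":28,"dy":-28,"dz":0,"ax":0,"ay":0,"az":0},{"dx":28,"dy":-28,"dz":0,"ax":0,"ay":0,"az":0},{"dx":28,"dy":-28,"dz":0,"ax":0,"ay":0,"az":0},{"dx":0,"dy":0,"dz":0,"ax":0,"ay":0,"az":0}]' 1 40
python3 g.py .692 -.023 .32 9 0; python3 - <<'E'
from h import *
c=cam("wrist")
im=c["img"][:,:,::-1].copy();rk=[.685,.0216,8.8]
for d in(-.0075,.0075): poly(im,c,place(rk,[(.018,-.045+d,.251),(-.018,-.045+d,.251)])); poly(im,c,place(rk,[(.07,.045+d,.178),(-.07,.045+d,.178)]))
cv2.imwrite("pics/w2.png",im)
E
```

```text
time: 1.95
tool_pos: [0.6168, -0.0997, 0.4645]
tcp_rot: [-3.128, -0.255, -0.004]
wrist_force: [-0.5, 0.1, -0.1]
width: 0.994
grip_force: 0.0
grasp now [ 0.6172 -0.0992  0.3098] t 1.9 F [-0.5  0.1 -0.1] w 0.994
shift first [ 86.6 -63.5  -9.7] turn [-0.17 -0.16  0.33] shift if turned first [ 86.2 -64.  -10.2]
```

View pics/w2.png

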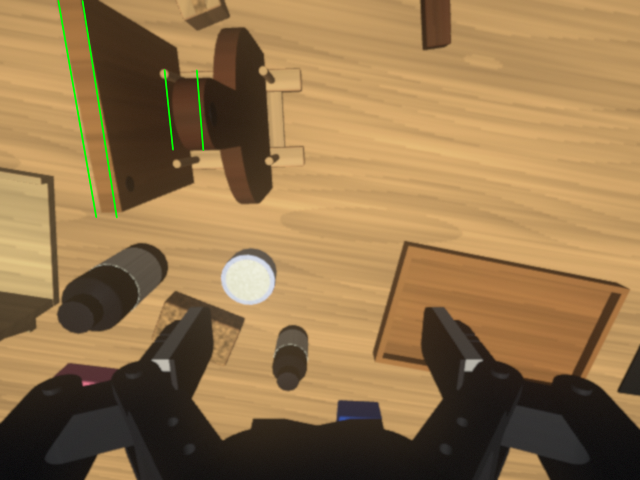

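```bash
python3 - <<'E'
from h import *
im=cv2.imread("pics/w2.png")
cv2.imwrite("pics/w2z.png",cv2.resize(im[60:210,150:310],None,fx=4,fy=4,interpolation=2))
E
```

```text
(no output)
```

View pics/w2z.png

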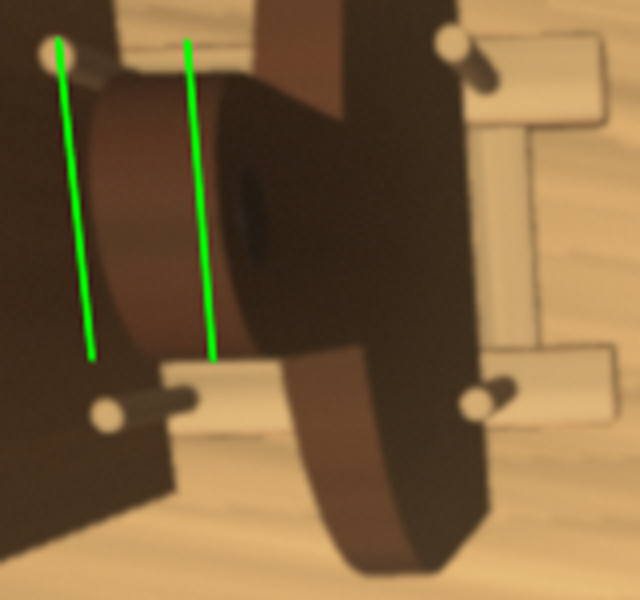

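The handle is rounded at the top. Its measured middle is 3.6 px (1.7 mm) towards -y from the model, so I'll take it at (0.690, -0.0245). I'll move above it and then go down.

```bash
python3 g.py .690 -.0245 .31 8.8 0; python3 -m jog '[{"dx":28,"dy":-21,"dz":0,"ax":0,"ay":0,"az":0},{"dx":28,"dy":-21,"dz":0,"ax":0,"ay":0,"az":0},{"dx":28,"dy":-21,"dz":0,"ax":0,"ay":0,"az":0},{"dx":0,"dy":0,"dz":0,"ax":0,"ay":0,"az":0},{"dx":0,"dy":0,"dz":0,"ax":0,"ay":0,"az":0},{"dx":0,"dy":0,"dz":0,"ax":0,"ay":0,"az":0}]'
python3 g.py .690 -.0245 .223 8.8 0
```

```text
grasp now [ 0.6155 -0.1019  0.3097] t 2.0 F [-0.9 -0.9  0.2] w 1.002
shift first [ 86.  -64.4  -0.2] turn [-0.04 -0.02  0.51] shift if turned first [ 85.5 -65.2  -0.3]
time: 2.5
tool_pos: [0.6866, -0.0307, 0.4644]
tcp_rot: [3.131, 0.246, -0.002]
wrist_force: [-0.1, -1.3, -0.5]
width: 1.002
grip_force: 0.0
grasp now [ 0.6864 -0.0308  0.3097] t 2.5 F [-0.1 -1.3 -0.5] w 1.002
shift first [ 4.4 -5.7 86.7] turn [0.04 0.07 0.2 ] shift if turned first [ 4.3 -5.6 86.7]
```

```bash
python3 -m jog '[{"dx":4.4,"dy":-5.7,"dz":0,"ax":0,"ay":0,"az":0.2},{"dx":0,"dy":0,"dz":30,"ax":0,"ay":0,"az":0},{"dx":0,"dy":0,"dz":30,"ax":0,"ay":0,"az":0},{"dx":0,"dy":0,"dz":26,"ax":0,"ay":0,"az":0},{"dx":0,"dy":0,"dz":0,"ax":0,"ay":0,"az":0},{"dx":0,"dy":0,"dz":0,"ax":0,"ay":0,"az":0},{"dx":0,"dy":0,"dz":0,"ax":0,"ay":0,"az":0}]'
python3 g.py .690 -.0245 .223 8.8 0
python3 -m jog '[{"dx":0,"dy":0,"dz":0,"ax":0,"ay":0,"az":0},{"dx":0,"dy":0,"dz":0,"ax":0,"ay":0,"az":0},{"dx":0,"dy":0,"dz":0,"ax":0,"ay":0,"az":0},{"dx":0,"dy":0,"dz":0,"ax":0,"ay":0,"az":0},{"dx":0,"dy":0,"dz":0,"ax":0,"ay":0,"az":0},{"dx":0,"dy":0,"dz":0,"ax":0,"ay":0,"az":0},{"dx":0,"dy":0,"dz":0,"ax":0,"ay":0,"az":0},{"dx":0,"dy":0,"dz":0,"ax":0,"ay":0,"az":0},{"dx":0,"dy":0,"dz":0,"ax":0,"ay":0,"az":0},{"dx":0,"dy":0,"dz":0,"ax":0,"ay":0,"az":0},{"dx":0,"dy":0,"dz":0,"ax":0,"ay":0,"az":0},{"dx":0,"dy":0,"dz":0,"ax":0,"ay":0,"az":0}]' 0 60
```

```text
time: 3.08
tool_pos: [0.6908, -0.0241, 0.3806]
tcp_rot: [3.132, 0.24, 0.003]
wrist_force: [-0.6, -0.5, 0.4]
width: 0.999
grip_force: 0.0
grasp now [ 0.6911 -0.0241  0.2259] t 3.1 F [-0.6 -0.5  0.4] w 0.999
shift first [-0.8  0.3  2.9] turn [ 0.03 -0.12 -0.04] shift if turned first [-0.8  0.3  2.9]
time: 4.08
tool_pos: [0.6907, -0.0234, 0.3793]
tcp_rot: [3.132, 0.241, 0.002]
wrist_force: [1.1, 0.1, 4.1]
width: 0.166
grip_force: 60.9
```

The width reads 0.166, or 14 mm, at 61 N, so the board is held. The grasp is 206 mm above its foot. Lifting straight up.

```bash
python3 -m jog '[{"dx":0,"dy":0,"dz":-8,"ax":0,"ay":0,"az":0},{"dx":0,"dy":0,"dz":-15,"ax":0,"ay":0,"az":0},{"dx":0,"dy":0,"dz":-20,"ax":0,"ay":0,"az":0},{"dx":0,"dy":0,"dz":-20,"ax":0,"ay":0,"az":0},{"dx":0,"dy":0,"dz":-20,"ax":0,"ay":0,"az":0},{"dx":0,"dy":0,"dz":-20,"ax":0,"ay":0,"az":0},{"dx":0,"dy":0,"dz":-20,"ax":0,"ay":0,"az":0},{"dx":0,"dy":0,"dz":-20,"ax":0,"ay":0,"az":0},{"dx":0,"dy":0,"dz":-20,"ax":0,"ay":0,"az":0},{"dx":0,"dy":0,"dz":-15,"ax":0,"ay":0,"az":0},{"dx":0,"dy":0,"dz":0,"ax":0,"ay":0,"az":0},{"dx":0,"dy":0,"dz":0,"ax":0,"ay":0,"az":0},{"dx":0,"dy":0,"dz":0,"ax":0,"ay":0,"az":0}]'
python3 g.py .5 .42 .41 90.3 0
```

```text
time: 5.17
tool_pos: [0.6903, -0.0234, 0.5546]
tcp_rot: [-3.132, -0.241, 0.005]
wrist_force: [0.1, 0.4, -2.0]
width: 0.166
grip_force: 60.5
grasp now [ 0.6899 -0.0234  0.3999] t 5.2 F [ 0.1  0.4 -2. ] w 0.166
shift first [-120.2 -467.4   -9.4] turn [ -0.16   0.12 -81.48] shift if turned first [ 444.4 -188.   -10.1]
```

```bash
python3 -m jog '[{"dx":-3,"dy":-10,"dz":0,"ax":0,"ay":0,"az":0},{"dx":-5,"dy":-20,"dz":0,"ax":0,"ay":0,"az":0},{"dx":-8,"dy":-30,"dz":-1,"ax":0,"ay":0,"az":0},{"dx":-8,"dy":-30,"dz":-1,"ax":0,"ay":0,"az":0},{"dx":-8,"dy":-30,"dz":-1,"ax":0,"ay":0,"az":0},{"dx":-8,"dy":-30,"dz":-1,"ax":0,"ay":0,"az":0},{"dx":-8,"dy":-30,"dz":-1,"ax":0,"ay":0,"az":0},{"dx":-8,"dy":-30,"dz":-1,"ax":0,"ay":0,"az":0},{"dx":-8,"dy":-30,"dz":-1,"ax":0,"ay":0,"az":0},{"dx":-8,"dy":-30,"dz":-1,"ax":0,"ay":0,"az":0},{"dx":-8,"dy":-30,"dz":-1,"ax":0,"ay":0,"az":0},{"dx":-8,"dy":-30,"dz":-1,"ax":0,"ay":0,"az":0},{"dx":-8,"dy":-30,"dz":-1,"ax":0,"ay":0,"az":0},{"dx":-8,"dy":-30,"dz":0,"ax":0,"ay":0,"az":0},{"dx":-8,"dy":-30,"dz":0,"ax":0,"ay":0,"az":0},{"dx":-8,"dy":-27,"dz":0,"ax":0,"ay":0,"az":0},{"dx":-4,"dy":-15,"dz":0,"ax":0,"ay":0,"az":0},{"dx":0,"dy":-5,"dz":0,"ax":0,"ay":0,"az":0}]'
python3 -m jog '[{"dx":0,"dy":0,"dz":0,"ax":0,"ay":0,"az":-3},{"dx":0,"dy":0,"dz":0,"ax":0,"ay":0,"az":-6},{"dx":0,"dy":0,"dz":0,"ax":0,"ay":0,"az":-6},{"dx":0,"dy":0,"dz":0,"ax":0,"ay":0,"az":-6},{"dx":0,"dy":0,"dz":0,"ax":0,"ay":0,"az":-6},{"dx":0,"dy":0,"dz":0,"ax":0,"ay":0,"az":-6},{"dx":0,"dy":0,"dz":0,"ax":0,"ay":0,"az":-6},{"dx":0,"dy":0,"dz":0,"ax":0,"ay":0,"az":-6},{"dx":0,"dy":0,"dz":0,"ax":0,"ay":0,"az":-6},{"dx":0,"dy":0,"dz":0,"ax":0,"ay":0,"az":-6},{"dx":0,"dy":0,"dz":0,"ax":0,"ay":0,"az":-6},{"dx":0,"dy":0,"dz":0,"ax":0,"ay":0,"az":-6},{"dx":0,"dy":0,"dz":0,"ax":0,"ay":0,"az":-6},{"dx":0,"dy":0,"dz":0,"ax":0,"ay":0,"az":-4},{"dx":0,"dy":0,"dz":0,"ax":0,"ay":0,"az":-2.5},{"dx":0,"dy":0,"dz":0,"ax":0,"ay":0,"az":0},{"dx":0,"dy":0,"dz":0,"ax":0,"ay":0,"az":0}]'
python3 g.py .47 .422 .39 90.3 16
```

```text
time: 6.67
tool_pos: [0.4945, 0.4214, 0.566]
tcp_rot: [3.131, 0.247, -0.005]
wrist_force: [-0.8, -0.4, -1.3]
width: 0.167
grip_force: 60.3
time: 8.08
tool_pos: [0.4969, 0.4182, 0.5671]
tcp_rot: [2.218, 2.225, -0.002]
wrist_force: [-0.2, 0.1, -0.3]
width: 0.168
grip_force: 60.3
grasp now [0.4968 0.418  0.4124] t 8.1 F [-0.2  0.1 -0.3] w 0.168
shift first [  4.1 -69.5  28.4] turn [-16.03   0.    -0.11] shift if turned first [  4.2 -74.6   8.1]
```

```bash
python3 -m jog '[{"dx":1,"dy":-17,"dz":2,"ax":-4,"ay":0,"az":0},{"dx":1,"dy":-18,"dz":2,"ax":-4,"ay":0,"az":0},{"dx":1,"dy":-18,"dz":2,"ax":-4,"ay":0,"az":0},{"dx":1,"dy":-18,"dz":2,"ax":-4,"ay":0,"az":-0.1},{"dx":0,"dy":0,"dz":0,"ax":0,"ay":0,"az":0},{"dx":0,"dy":0,"dz":0,"ax":0,"ay":0,"az":0},{"dx":0,"dy":0,"dz":0,"ax":0,"ay":0,"az":0}]'
python3 g.py .460 .422 .23 90.3 16
```

```text
time: 8.67
tool_pos: [0.4272, 0.4225, 0.5526]
tcp_rot: [2.066, 2.079, 0.291]
wrist_force: [-0.1, 0.7, -2.1]
width: 0.164
grip_force: 60.4
grasp now [0.4698 0.4228 0.4039] t 8.7 F [-0.1  0.7 -2.1] w 0.164
shift first [ -0.4 -57.3 164.5] turn [-0.03 -0.09  0.07] shift if turned first [ -0.2 -57.4 164.5]
```

```bash
python3 -m jog '[{"dx":0,"dy":-3,"dz":8.5,"ax":0,"ay":0,"az":0},{"dx":0,"dy":-6,"dz":17,"ax":0,"ay":0,"az":0},{"dx":0,"dy":-6,"dz":17,"ax":0,"ay":0,"az":0},{"dx":0,"dy":-6,"dz":17,"ax":0,"ay":0,"az":0},{"dx":0,"dy":-6,"dz":17,"ax":0,"ay":0,"az":0},{"dx":0,"dy":-6,"dz":17,"ax":0,"ay":0,"az":0},{"dx":0,"dy":-6,"dz":17,"ax":0,"ay":0,"az":0},{"dx":0,"dy":-6,"dz":17,"ax":0,"ay":0,"az":0},{"dx":0,"dy":-6,"dz":17,"ax":0,"ay":0,"az":0},{"dx":0,"dy":-6,"dz":17,"ax":0,"ay":0,"az":0},{"dx":0,"dy":0,"dz":0,"ax":0,"ay":0,"az":0},{"dx":0,"dy":0,"dz":0,"ax":0,"ay":0,"az":0},{"dx":0,"dy":0,"dz":0,"ax":0,"ay":0,"az":0}]'
python3 g.py .432 .422 .218 90.3 16;  python3 - <<'E'
from h import *
c=cam("scene");cv2.imwrite("pics/s2.png",cv2.resize(c["img"][120:400,340:620,::-1],None,fx=2,fy=2))
E
```

```text
time: 9.75
tool_pos: [0.4176, 0.4227, 0.3821]
tcp_rot: [2.065, 2.079, 0.293]
wrist_force: [-0.1, -0.1, -1.7]
width: 0.167
grip_force: 60.4
grasp now [0.4603 0.423  0.2334] t 9.8 F [-0.1 -0.1 -1.7] w 0.167
shift first [ -0.5 -31.4   7. ] turn [ 0.04 -0.12  0.05] shift if turned first [ -0.6 -31.4   7. ]
```

View pics/s2.png

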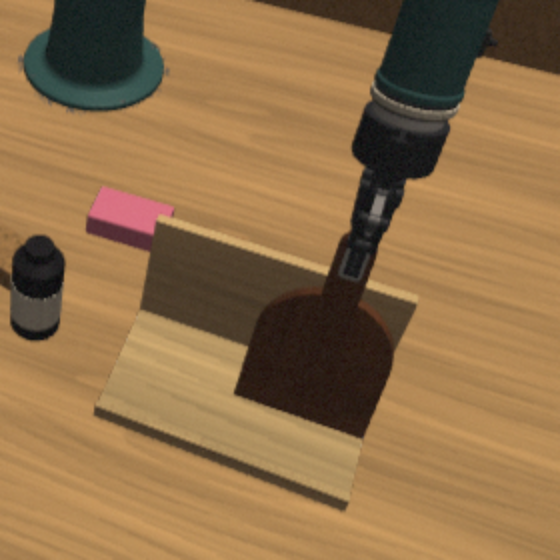

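The board hangs over the stand at crop (320,350), handle up, with its right edge close to the base end. I'll shift it 8 mm towards -y and lower it to just above the base and the back.

```bash
python3 -m jog '[{"dx":-2,"dy":-5,"dz":1,"ax":0,"ay":0,"az":0},{"dx":-2,"dy":-9,"dz":2,"ax":0,"ay":0,"az":0},{"dx":-2,"dy":-9,"dz":2,"ax":0,"ay":0,"az":0},{"dx":-2,"dy":-6,"dz":2,"ax":0,"ay":0,"az":0},{"dx":0,"dy":0,"dz":0,"ax":0,"ay":0,"az":0},{"dx":0,"dy":0,"dz":0,"ax":0,"ay":0,"az":0},{"dx":0,"dy":0,"dz":0,"ax":0,"ay":0,"az":0}]'
python3 g.py .4305 .414 .213 90.3 16
python3 -m jog '[{"dx":0,"dy":-0.3,"dz":1,"ax":0,"ay":0,"az":0},{"dx":0,"dy":-0.3,"dz":1,"ax":0,"ay":0,"az":0},{"dx":0,"dy":0,"dz":0,"ax":0,"ay":0,"az":0},{"dx":0,"dy":0,"dz":0,"ax":0,"ay":0,"az":0}]'
python3 g.py .4305 .414 .213 90.3 16
```

```text
time: 10.38
tool_pos: [0.3905, 0.4144, 0.3668]
tcp_rot: [2.064, 2.08, 0.293]
wrist_force: [-0.1, 0.2, -1.3]
width: 0.166
grip_force: 60.3
grasp now [0.4332 0.4147 0.2181] t 10.4 F [-0.1  0.2 -1.3] w 0.166
shift first [-0.4 -3.9  4.1] turn [ 0.03 -0.12  0.13] shift if turned first [-0.4 -3.9  4.1]
time: 10.72
tool_pos: [0.3908, 0.4143, 0.3644]
tcp_rot: [2.065, 2.079, 0.292]
wrist_force: [0.3, -0.3, -2.2]
width: 0.167
grip_force: 60.3
grasp now [0.4334 0.4146 0.2157] t 10.7 F [ 0.3 -0.3 -2.2] w 0.167
shift first [-0.3 -3.6  1.8] turn [-0.   -0.08  0.1 ] shift if turned first [-0.3 -3.6  1.8]
```

Still no contact. I'll keep lowering in 1 mm steps and watch the force.

```bash
python3 -m jog '[{"dx":0,"dy":-0.3,"dz":1,"ax":0,"ay":0,"az":0},{"dx":0,"dy":-0.3,"dz":1,"ax":0,"ay":0,"az":0},{"dx":0,"dy":0,"dz":0,"ax":0,"ay":0,"az":0},{"dx":0,"dy":0,"dz":0,"ax":0,"ay":0,"az":0}]'
python3 -m jog '[{"dx":0,"dy":-0.3,"dz":1,"ax":0,"ay":0,"az":0},{"dx":0,"dy":0,"dz":0,"ax":0,"ay":0,"az":0},{"dx":0,"dy":0,"dz":0,"ax":0,"ay":0,"az":0}]'
python3 g.py .4305 .414 .213 90.3 16
```

```text
time: 11.05
tool_pos: [0.3906, 0.4143, 0.3622]
tcp_rot: [2.065, 2.08, 0.291]
wrist_force: [-0.5, 0.4, -2.0]
width: 0.167
grip_force: 60.3
time: 11.3
tool_pos: [0.3906, 0.4143, 0.3613]
tcp_rot: [2.065, 2.08, 0.292]
wrist_force: [-0.4, -1.0, -1.7]
width: 0.17
grip_force: 60.4
grasp now [0.4332 0.4146 0.2126] t 11.3 F [-0.4 -1.  -1.7] w 0.17
shift first [-0.3 -2.5 -1.1] turn [ 0.   -0.09  0.1 ] shift if turned first [-0.3 -2.5 -1.1]
```

```bash
python3 -m jog '[{"dx":0,"dy":-0.3,"dz":1,"ax":0,"ay":0,"az":0},{"dx":0,"dy":-0.3,"dz":1,"ax":0,"ay":0,"az":0},{"dx":0,"dy":0,"dz":0,"ax":0,"ay":0,"az":0},{"dx":0,"dy":0,"dz":0,"ax":0,"ay":0,"az":0}]'
python3 -m jog '[{"dx":0,"dy":-0.3,"dz":1,"ax":0,"ay":0,"az":0},{"dx":0,"dy":-0.3,"dz":1,"ax":0,"ay":0,"az":0},{"dx":0,"dy":0,"dz":0,"ax":0,"ay":0,"az":0},{"dx":0,"dy":0,"dz":0,"ax":0,"ay":0,"az":0}]'
python3 g.py .4305 .414 .213 90.3 16
```

```text
time: 11.63
tool_pos: [0.3907, 0.4145, 0.3611]
tcp_rot: [2.064, 2.079, 0.294]
wrist_force: [-3.0, -2.6, 6.9]
width: 0.168
grip_force: 61.6
time: 11.97
tool_pos: [0.3907, 0.4146, 0.3611]
tcp_rot: [2.065, 2.078, 0.296]
wrist_force: [-6.7, -3.9, 15.1]
width: 0.165
grip_force: 62.9
grasp now [0.4338 0.4151 0.2125] t 12.0 F [-6.7 -3.9 15.1] w 0.165
shift first [-0.6 -2.6 -1.4] turn [ 0.14 -0.18  0.05] shift if turned first [-0.6 -2.6 -1.4]
```

The foot is on the base at 15 N and a height of 0.2125, as predicted. I'll ease off 3 mm and move back towards the edge.

```bash
python3 -m jog '[{"dx":0,"dy":0.8,"dz":-2.9,"ax":0,"ay":0,"az":0},{"dx":0,"dy":-2,"dz":-0.5,"ax":0,"ay":0,"az":0},{"dx":0,"dy":-2,"dz":-0.5,"ax":0,"ay":0,"az":0},{"dx":0,"dy":0,"dz":0,"ax":0,"ay":0,"az":0},{"dx":0,"dy":0,"dz":0,"ax":0,"ay":0,"az":0}]'
python3 -m jog '[{"dx":0,"dy":-1,"dz":-0.3,"ax":0,"ay":0,"az":0},{"dx":0,"dy":-1,"dz":-0.3,"ax":0,"ay":0,"az":0},{"dx":0,"dy":0,"dz":0,"ax":0,"ay":0,"az":0},{"dx":0,"dy":0,"dz":0,"ax":0,"ay":0,"az":0}]'
python3 g.py .4275 .414 .213 90.3 16
```

```text
time: 12.38
tool_pos: [0.3874, 0.4145, 0.3608]
tcp_rot: [2.062, 2.079, 0.297]
wrist_force: [5.1, -0.1, 0.7]
width: 0.168
grip_force: 60.6
time: 12.72
tool_pos: [0.3865, 0.4144, 0.3608]
tcp_rot: [2.06, 2.078, 0.3]
wrist_force: [12.5, 0.1, -2.9]
width: 0.168
grip_force: 60.0
grasp now [0.4301 0.4149 0.2124] t 12.7 F [12.5  0.1 -2.9] w 0.168
shift first [-0.4 -1.3 -1.4] turn [ 0.39 -0.18  0.15] shift if turned first [-0.4 -1.3 -1.4]
```

The board now touches the back edge (Fx 12 N). I'll relax slightly, press the foot down a touch, and release.

```bash
python3 -m jog '[{"dx":0,"dy":1.2,"dz":0.3,"ax":0,"ay":0,"az":0},{"dx":0,"dy":-0.3,"dz":1,"ax":0,"ay":0,"az":0},{"dx":0,"dy":0,"dz":0,"ax":0,"ay":0,"az":0},{"dx":0,"dy":0,"dz":0,"ax":0,"ay":0,"az":0}]'
python3 -m jog '[{"dx":0,"dy":0,"dz":0,"ax":0,"ay":0,"az":0},{"dx":0,"dy":0,"dz":0,"ax":0,"ay":0,"az":0},{"dx":0,"dy":0,"dz":0,"ax":0,"ay":0,"az":0},{"dx":0,"dy":0,"dz":0,"ax":0,"ay":0,"az":0},{"dx":0,"dy":0,"dz":0,"ax":0,"ay":0,"az":0},{"dx":0,"dy":0,"dz":0,"ax":0,"ay":0,"az":0}]' 0.45
python3 - <<'E'
from h import *
c=cam("scene");cv2.imwrite("pics/s3.png",cv2.resize(c["img"][120:400,340:620,::-1],None,fx=2,fy=2))
E
```

```text
time: 13.05
tool_pos: [0.3871, 0.4146, 0.3606]
tcp_rot: [2.062, 2.078, 0.299]
wrist_force: [5.2, -2.0, 3.4]
width: 0.166
grip_force: 60.9
time: 13.55
tool_pos: [0.3853, 0.4143, 0.3587]
tcp_rot: [2.064, 2.08, 0.291]
wrist_force: [-0.3, -0.6, 0.5]
width: 0.45
grip_force: 0.0
```

View pics/s3.png

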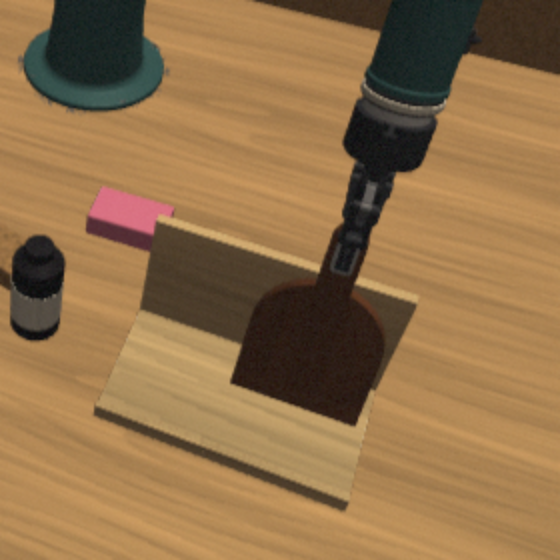

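The board leans on the back edge, foot at crop (295,400), handle up. I'll withdraw along the tool axis.

```bash
python3 -m jog '[{"dx":0,"dy":0,"dz":-8,"ax":0,"ay":0,"az":0},{"dx":0,"dy":0,"dz":-15,"ax":0,"ay":0,"az":0},{"dx":0,"dy":0,"dz":-25,"ax":0,"ay":0,"az":0},{"dx":0,"dy":0,"dz":-25,"ax":0,"ay":0,"az":0},{"dx":0,"dy":0,"dz":-25,"ax":0,"ay":0,"az":0},{"dx":0,"dy":0,"dz":-25,"ax":0,"ay":0,"az":0},{"dx":0,"dy":0,"dz":0,"ax":4,"ay":0,"az":0},{"dx":0,"dy":0,"dz":0,"ax":4,"ay":0,"az":0},{"dx":0,"dy":0,"dz":0,"ax":4,"ay":0,"az":0},{"dx":0,"dy":0,"dz":0,"ax":4,"ay":0,"az":0},{"dx":0,"dy":0,"dz":0,"ax":0,"ay":0,"az":0},{"dx":0,"dy":0,"dz":0,"ax":0,"ay":0,"az":0}]'
python3 g.py .495 .107 .22 90 0
```

```text
time: 14.6
tool_pos: [0.352, 0.414, 0.4776]
tcp_rot: [2.213, 2.228, 0.002]
wrist_force: [0.3, 0.2, -0.0]
width: 0.45
grip_force: 0.0
grasp now [0.3523 0.414  0.3229] t 14.6 F [ 0.3  0.2 -0. ] w 0.45
shift first [-307.9  140.8  103.3] turn [0.11 0.02 0.37] shift if turned first [-307.   143.   102.9]
```

```bash
python3 -m jog '[{"dx":-15,"dy":5,"dz":0,"ax":0,"ay":0,"az":0.3},{"dx":-28,"dy":12,"dz":0,"ax":0,"ay":0,"az":0},{"dx":-28,"dy":13,"dz":0,"ax":0,"ay":0,"az":0},{"dx":-28,"dy":13,"dz":0,"ax":0,"ay":0,"az":0},{"dx":-28,"dy":13,"dz":6,"ax":0,"ay":0,"az":0},{"dx":-28,"dy":13,"dz":12,"ax":0,"ay":0,"az":0},{"dx":-28,"dy":13,"dz":12,"ax":0,"ay":0,"az":0},{"dx":-28,"dy":13,"dz":12,"ax":0,"ay":0,"az":0},{"dx":-28,"dy":13,"dz":12,"ax":0,"ay":0,"az":0},{"dx":-28,"dy":13,"dz":12,"ax":0,"ay":0,"az":0},{"dx":-28,"dy":13,"dz":12,"ax":0,"ay":0,"az":0},{"dx":-12,"dy":8,"dz":12,"ax":0,"ay":0,"az":0},{"dx":0,"dy":0,"dz":0,"ax":0,"ay":0,"az":0},{"dx":0,"dy":0,"dz":0,"ax":0,"ay":0,"az":0},{"dx":0,"dy":0,"dz":0,"ax":0,"ay":0,"az":0}]' 1
python3 g.py .495 .107 .095 90 0
```

```text
time: 15.85
tool_pos: [0.4941, 0.1079, 0.388]
tcp_rot: [2.218, 2.223, 0.001]
wrist_force: [-0.1, 0.4, -0.1]
width: 1.0
grip_force: 0.0
grasp now [0.4943 0.1079 0.2333] t 15.8 F [-0.1  0.4 -0.1] w 1.0
shift first [ -0.9   0.8 138.3] turn [0.06 0.02 0.13] shift if turned first [ -0.9   0.9 138.3]
```

```bash
python3 -m jog '[{"dx":-1,"dy":1,"dz":14,"ax":0,"ay":0,"az":0},{"dx":0,"dy":0,"dz":25,"ax":0,"ay":0,"az":0},{"dx":0,"dy":0,"dz":25,"ax":0,"ay":0,"az":0},{"dx":0,"dy":0,"dz":25,"ax":0,"ay":0,"az":0},{"dx":0,"dy":0,"dz":25,"ax":0,"ay":0,"az":0},{"dx":0,"dy":0,"dz":15,"ax":0,"ay":0,"az":0},{"dx":0,"dy":0,"dz":8,"ax":0,"ay":0,"az":0},{"dx":0,"dy":0,"dz":0,"ax":0,"ay":0,"az":0},{"dx":0,"dy":0,"dz":0,"ax":0,"ay":0,"az":0},{"dx":0,"dy":0,"dz":0,"ax":0,"ay":0,"az":0}]'
python3 g.py .495 .107 .095 90 0
python3 -m jog '[{"dx":0,"dy":0,"dz":0,"ax":0,"ay":0,"az":0},{"dx":0,"dy":0,"dz":0,"ax":0,"ay":0,"az":0},{"dx":0,"dy":0,"dz":0,"ax":0,"ay":0,"az":0},{"dx":0,"dy":0,"dz":0,"ax":0,"ay":0,"az":0},{"dx":0,"dy":0,"dz":0,"ax":0,"ay":0,"az":0},{"dx":0,"dy":0,"dz":0,"ax":0,"ay":0,"az":0},{"dx":0,"dy":0,"dz":0,"ax":0,"ay":0,"az":0},{"dx":0,"dy":0,"dz":0,"ax":0,"ay":0,"az":0}]' 0.4 50
```

```text
time: 16.68
tool_pos: [0.4962, 0.1069, 0.2522]
tcp_rot: [2.217, 2.223, 0.004]
wrist_force: [1.0, 0.2, 0.9]
width: 1.0
grip_force: 0.0
grasp now [0.4967 0.107  0.0975] t 16.7 F [1.  0.2 0.9] w 1.0
shift first [ 0.1 -1.2  2.5] turn [ 0.18 -0.01  0.16] shift if turned first [ 0.1 -1.2  2.5]
time: 17.35
tool_pos: [0.496, 0.1064, 0.252]
tcp_rot: [2.219, 2.222, 0.003]
wrist_force: [-1.6, 0.4, 6.3]
width: 0.684
grip_force: 54.6
```

```bash
python3 -m jog '[{"dx":0,"dy":0,"dz":-8,"ax":0,"ay":0,"az":0},{"dx":0,"dy":0,"dz":-16,"ax":0,"ay":0,"az":0},{"dx":0,"dy":0,"dz":-20,"ax":0,"ay":0,"az":0},{"dx":0,"dy":0,"dz":-16,"ax":0,"ay":0,"az":0},{"dx":5,"dy":0,"dz":-5,"ax":0,"ay":0,"az":0},{"dx":15,"dy":3,"dz":0,"ax":0,"ay":0,"az":0},{"dx":25,"dy":4,"dz":0,"ax":0,"ay":0,"az":0},{"dx":25,"dy":4,"dz":0,"ax":0,"ay":0,"az":0},{"dx":25,"dy":4,"dz":0,"ax":0,"ay":0,"az":0},{"dx":25,"dy":4,"dz":0,"ax":0,"ay":0,"az":0},{"dx":25,"dy":4,"dz":0,"ax":0,"ay":0,"az":0},{"dx":15,"dy":4,"dz":0,"ax":0,"ay":0,"az":0},{"dx":7,"dy":1,"dz":0,"ax":0,"ay":0,"az":0},{"dx":0,"dy":0,"dz":0,"ax":0,"ay":0,"az":0},{"dx":0,"dy":0,"dz":0,"ax":0,"ay":0,"az":0},{"dx":0,"dy":0,"dz":0,"ax":0,"ay":0,"az":0}]'
python3 g.py .525 .275 .112 90 0
```

```text
time: 18.68
tool_pos: [0.5227, 0.2723, 0.3149]
tcp_rot: [2.22, 2.223, -0.003]
wrist_force: [0.1, -0.6, -2.6]
width: 0.688
grip_force: 54.4
grasp now [0.5226 0.2721 0.1602] t 18.7 F [ 0.1 -0.6 -2.6] w 0.688
shift first [ 2.8  2.3 48.2] turn [-0.06  0.09  0.08] shift if turned first [ 2.7  2.3 48.2]
```

```bash
python3 -m jog '[{"dx":2,"dy":2,"dz":10,"ax":0,"ay":0,"az":0},{"dx":0,"dy":0,"dz":15,"ax":0,"ay":0,"az":0},{"dx":0,"dy":0,"dz":13,"ax":0,"ay":0,"az":0},{"dx":0,"dy":0,"dz":7,"ax":0,"ay":0,"az":0},{"dx":0,"dy":0,"dz":2,"ax":0,"ay":0,"az":0},{"dx":0,"dy":0,"dz":0,"ax":0,"ay":0,"az":0},{"dx":0,"dy":0,"dz":0,"ax":0,"ay":0,"az":0},{"dx":0,"dy":0,"dz":0,"ax":0,"ay":0,"az":0}]'
python3 -m jog '[{"dx":0,"dy":0,"dz":1.2,"ax":0,"ay":0,"az":0},{"dx":0,"dy":0,"dz":1.2,"ax":0,"ay":0,"az":0},{"dx":0,"dy":0,"dz":0,"ax":0,"ay":0,"az":0},{"dx":0,"dy":0,"dz":0,"ax":0,"ay":0,"az":0}]'
```

```text
time: 19.35
tool_pos: [0.5254, 0.2755, 0.2691]
tcp_rot: [2.219, 2.223, 0.002]
wrist_force: [0.4, -0.4, -1.9]
width: 0.683
grip_force: 54.4
time: 19.68
tool_pos: [0.525, 0.2754, 0.2661]
tcp_rot: [2.219, 2.224, -0.0]
wrist_force: [-0.4, 0.1, -2.5]
width: 0.688
grip_force: 54.4
```

```bash
python3 -m jog '[{"dx":0,"dy":0,"dz":1,"ax":0,"ay":0,"az":0},{"dx":0,"dy":0,"dz":1,"ax":0,"ay":0,"az":0},{"dx":0,"dy":0,"dz":0.7,"ax":0,"ay":0,"az":0},{"dx":0,"dy":0,"dz":0,"ax":0,"ay":0,"az":0},{"dx":0,"dy":0,"dz":0,"ax":0,"ay":0,"az":0}]'
```

```text
time: 20.1
tool_pos: [0.5251, 0.2755, 0.2641]
tcp_rot: [2.219, 2.223, 0.0]
wrist_force: [-2.0, -0.6, 5.5]
width: 0.689
grip_force: 54.9
```

```bash
python3 -m jog '[{"dx":0,"dy":0,"dz":0,"ax":0,"ay":0,"az":0},{"dx":0,"dy":0,"dz":0,"ax":0,"ay":0,"az":0},{"dx":0,"dy":0,"dz":0,"ax":0,"ay":0,"az":0},{"dx":0,"dy":0,"dz":0,"ax":0,"ay":0,"az":0},{"dx":0,"dy":0,"dz":-8,"ax":0,"ay":0,"az":0},{"dx":0,"dy":0,"dz":-16,"ax":0,"ay":0,"az":0},{"dx":0,"dy":0,"dz":-25,"ax":0,"ay":0,"az":0},{"dx":0,"dy":0,"dz":-25,"ax":0,"ay":0,"az":0},{"dx":0,"dy":0,"dz":-25,"ax":0,"ay":0,"az":0},{"dx":0,"dy":0,"dz":-10,"ax":0,"ay":0,"az":0},{"dx":0,"dy":0,"dz":0,"ax":0,"ay":0,"az":0},{"dx":0,"dy":0,"dz":0,"ax":0,"ay":0,"az":0}]' 1
python3 g.py .421 -.096 .15 90 0
```

```text
time: 21.1
tool_pos: [0.525, 0.2754, 0.3725]
tcp_rot: [2.219, 2.223, 0.001]
wrist_force: [-1.6, -0.1, -1.0]
width: 0.999
grip_force: 0.0
grasp now [0.5252 0.2754 0.2178] t 21.1 F [-1.6 -0.1 -1. ] w 0.999
shift first [-371.2 -104.8   67.7] turn [ 0.06 -0.    0.11] shift if turned first [-371.4 -104.    67.8]
```

```bash
python3 -m jog '[{"dx":-13,"dy":-4,"dz":0,"ax":0,"ay":0,"az":0},{"dx":-30,"dy":-8,"dz":0,"ax":0,"ay":0,"az":0},{"dx":-30,"dy":-8,"dz":0,"ax":0,"ay":0,"az":0},{"dx":-30,"dy":-8,"dz":0,"ax":0,"ay":0,"az":0},{"dx":-30,"dy":-8,"dz":0,"ax":0,"ay":0,"az":0},{"dx":-30,"dy":-9,"dz":0,"ax":0,"ay":0,"az":0},{"dx":-30,"dy":-9,"dz":0,"ax":0,"ay":0,"az":0},{"dx":-30,"dy":-9,"dz":10,"ax":0,"ay":0,"az":0},{"dx":-30,"dy":-9,"dz":10,"ax":0,"ay":0,"az":0},{"dx":-30,"dy":-9,"dz":10,"ax":0,"ay":0,"az":0},{"dx":-30,"dy":-9,"dz":10,"ax":0,"ay":0,"az":0},{"dx":-30,"dy":-9,"dz":10,"ax":0,"ay":0,"az":0},{"dx":-20,"dy":-6,"dz":10,"ax":0,"ay":0,"az":0},{"dx":-8,"dy":-2,"dz":5,"ax":0,"ay":0,"az":0},{"dx":0,"dy":0,"dz":0,"ax":0,"ay":0,"az":0},{"dx":0,"dy":0,"dz":0,"ax":0,"ay":0,"az":0},{"dx":0,"dy":0,"dz":0,"ax":0,"ay":0,"az":0}]' 1
python3 g.py .421 -.096 .05 90 0
```

```text
time: 22.52
tool_pos: [0.4188, -0.0952, 0.3073]
tcp_rot: [-2.219, -2.224, 0.0]
wrist_force: [-0.0, -0.3, 0.4]
width: 1.0
grip_force: 0.0
grasp now [ 0.4188 -0.0952  0.1526] t 22.5 F [-0.  -0.3  0.4] w 1.0
shift first [ -0.8   2.2 102.6] turn [-0.02 -0.01  0.13] shift if turned first [ -0.8   2.2 102.6]
```

```bash
python3 -m jog '[{"dx":-1,"dy":2,"dz":12,"ax":0,"ay":0,"az":0},{"dx":0,"dy":0,"dz":25,"ax":0,"ay":0,"az":0},{"dx":0,"dy":0,"dz":25,"ax":0,"ay":0,"az":0},{"dx":0,"dy":0,"dz":23,"ax":0,"ay":0,"az":0},{"dx":0,"dy":0,"dz":12,"ax":0,"ay":0,"az":0},{"dx":0,"dy":0,"dz":4,"ax":0,"ay":0,"az":0},{"dx":0,"dy":0,"dz":0,"ax":0,"ay":0,"az":0},{"dx":0,"dy":0,"dz":0,"ax":0,"ay":0,"az":0}]'
python3 -m jog '[{"dx":0,"dy":0,"dz":0,"ax":0,"ay":0,"az":0},{"dx":0,"dy":0,"dz":0,"ax":0,"ay":0,"az":0},{"dx":0,"dy":0,"dz":0,"ax":0,"ay":0,"az":0},{"dx":0,"dy":0,"dz":0,"ax":0,"ay":0,"az":0},{"dx":0,"dy":0,"dz":0,"ax":0,"ay":0,"az":0},{"dx":0,"dy":0,"dz":0,"ax":0,"ay":0,"az":0},{"dx":0,"dy":0,"dz":0,"ax":0,"ay":0,"az":0},{"dx":0,"dy":0,"dz":0,"ax":0,"ay":0,"az":0}]' 0.25 40
python3 g.py .496 -.247 .1 90 0
```

```text
time: 23.18
tool_pos: [0.4216, -0.0964, 0.2072]
tcp_rot: [2.217, 2.224, 0.001]
wrist_force: [0.3, -0.3, 1.1]
width: 1.001
grip_force: 0.0
time: 23.85
tool_pos: [0.4212, -0.0971, 0.2075]
tcp_rot: [2.219, 2.222, 0.001]
wrist_force: [-2.0, 0.5, 6.4]
width: 0.487
grip_force: 40.1
grasp now [ 0.4214 -0.0972  0.0528] t 23.9 F [-2.   0.5  6.4] w 0.487
shift first [-150.1   74.6  -47. ] turn [0.08 0.04 0.09] shift if turned first [-149.9   74.8  -47.2]
```

```bash
python3 -m jog '[{"dx":0,"dy":0,"dz":-8,"ax":0,"ay":0,"az":0},{"dx":0,"dy":0,"dz":-18,"ax":0,"ay":0,"az":0},{"dx":0,"dy":0,"dz":-18,"ax":0,"ay":0,"az":0},{"dx":-10,"dy":5,"dz":-5,"ax":0,"ay":0,"az":0},{"dx":-20,"dy":10,"dz":0,"ax":0,"ay":0,"az":0},{"dx":-25,"dy":13,"dz":0,"ax":0,"ay":0,"az":0},{"dx":-25,"dy":13,"dz":0,"ax":0,"ay":0,"az":0},{"dx":-25,"dy":13,"dz":0,"ax":0,"ay":0,"az":0},{"dx":-25,"dy":12,"dz":0,"ax":0,"ay":0,"az":0},{"dx":-15,"dy":7,"dz":0,"ax":0,"ay":0,"az":0},{"dx":-5,"dy":2,"dz":0,"ax":0,"ay":0,"az":0},{"dx":0,"dy":0,"dz":0,"ax":0,"ay":0,"az":0},{"dx":0,"dy":0,"dz":0,"ax":0,"ay":0,"az":0},{"dx":0,"dy":0,"dz":0,"ax":0,"ay":0,"az":0}]'
python3 g.py .4958 -.2475 .061 90 0
```

```text
time: 25.02
tool_pos: [0.4953, -0.2459, 0.2549]
tcp_rot: [-2.218, -2.223, 0.001]
wrist_force: [0.5, 0.0, -0.3]
width: 0.481
grip_force: 40.7
grasp now [ 0.495  -0.2458  0.1002] t 25.0 F [ 0.5  0.  -0.3] w 0.481
shift first [-1.6  0.6 39.2] turn [-0.09 -0.04  0.13] shift if turned first [-1.6  0.5 39.2]
```

```bash
python3 -m jog '[{"dx":-2,"dy":0,"dz":10,"ax":0,"ay":0,"az":0},{"dx":0,"dy":0,"dz":15,"ax":0,"ay":0,"az":0},{"dx":0,"dy":0,"dz":8,"ax":0,"ay":0,"az":0},{"dx":0,"dy":0,"dz":3,"ax":0,"ay":0,"az":0},{"dx":0,"dy":0,"dz":1.5,"ax":0,"ay":0,"az":0},{"dx":0,"dy":0,"dz":0,"ax":0,"ay":0,"az":0},{"dx":0,"dy":0,"dz":0,"ax":0,"ay":0,"az":0}]'
python3 -m jog '[{"dx":0,"dy":0,"dz":1,"ax":0,"ay":0,"az":0},{"dx":0,"dy":0,"dz":1,"ax":0,"ay":0,"az":0},{"dx":0,"dy":0,"dz":1,"ax":0,"ay":0,"az":0},{"dx":0,"dy":0,"dz":0,"ax":0,"ay":0,"az":0},{"dx":0,"dy":0,"dz":0,"ax":0,"ay":0,"az":0}]'
```

```text
time: 25.6
tool_pos: [0.4962, -0.2487, 0.2183]
tcp_rot: [2.218, 2.223, -0.0]
wrist_force: [0.2, -0.5, -1.6]
width: 0.479
grip_force: 40.7
time: 26.02
tool_pos: [0.4963, -0.2489, 0.2155]
tcp_rot: [2.218, 2.223, -0.0]
wrist_force: [-1.3, -0.5, 2.9]
width: 0.481
grip_force: 40.9
```

Contact is at the predicted height. I'll release and go to the tin.

```bash
python3 -m jog '[{"dx":0,"dy":0,"dz":0,"ax":0,"ay":0,"az":0},{"dx":0,"dy":0,"dz":0,"ax":0,"ay":0,"az":0},{"dx":0,"dy":0,"dz":0,"ax":0,"ay":0,"az":0},{"dx":0,"dy":0,"dz":0,"ax":0,"ay":0,"az":0},{"dx":0,"dy":0,"dz":-8,"ax":0,"ay":0,"az":0},{"dx":0,"dy":0,"dz":-20,"ax":0,"ay":0,"az":0},{"dx":0,"dy":0,"dz":-25,"ax":0,"ay":0,"az":0},{"dx":0,"dy":0,"dz":-20,"ax":0,"ay":0,"az":0},{"dx":10,"dy":0,"dz":-10,"ax":0,"ay":0,"az":0},{"dx":25,"dy":1,"dz":0,"ax":0,"ay":0,"az":0},{"dx":30,"dy":-2,"dz":0,"ax":0,"ay":0,"az":0},{"dx":30,"dy":-2,"dz":0,"ax":0,"ay":0,"az":0},{"dx":30,"dy":-2,"dz":0,"ax":0,"ay":0,"az":0},{"dx":30,"dy":-2,"dz":0,"ax":0,"ay":0,"az":0},{"dx":30,"dy":-2,"dz":0,"ax":0,"ay":0,"az":0},{"dx":20,"dy":-2,"dz":0,"ax":0,"ay":0,"az":0},{"dx":13,"dy":-2,"dz":0,"ax":0,"ay":0,"az":0},{"dx":0,"dy":0,"dz":0,"ax":0,"ay":0,"az":0},{"dx":0,"dy":0,"dz":0,"ax":0,"ay":0,"az":0},{"dx":0,"dy":0,"dz":0,"ax":0,"ay":0,"az":0}]' 1
python3 g.py .510 -.030 .022 90 0
```

```text
time: 27.68
tool_pos: [0.4825, -0.0308, 0.2979]
tcp_rot: [2.218, 2.224, -0.001]
wrist_force: [0.2, -0.1, 0.4]
width: 0.999
grip_force: 0.0
grasp now [ 0.4825 -0.0309  0.1432] t 27.7 F [ 0.2 -0.1  0.4] w 0.999
shift first [  0.8  27.5 121.2] turn [0.   0.04 0.14] shift if turned first [  0.8  27.5 121.2]
```

```bash
python3 -m jog '[{"dx":1,"dy":14,"dz":5,"ax":0,"ay":0,"az":0},{"dx":0,"dy":13,"dz":15,"ax":0,"ay":0,"az":0},{"dx":0,"dy":0,"dz":25,"ax":0,"ay":0,"az":0},{"dx":0,"dy":0,"dz":25,"ax":0,"ay":0,"az":0},{"dx":0,"dy":0,"dz":22,"ax":0,"ay":0,"az":0},{"dx":0,"dy":0,"dz":14,"ax":0,"ay":0,"az":0},{"dx":0,"dy":0,"dz":9,"ax":0,"ay":0,"az":0},{"dx":0,"dy":0,"dz":5,"ax":0,"ay":0,"az":0},{"dx":0,"dy":0,"dz":0,"ax":0,"ay":0,"az":0},{"dx":0,"dy":0,"dz":0,"ax":0,"ay":0,"az":0}]'
python3 g.py .510 -.030 .022 90 0
python3 -m jog '[{"dx":0,"dy":0,"dz":0,"ax":0,"ay":0,"az":0},{"dx":0,"dy":0,"dz":0,"ax":0,"ay":0,"az":0},{"dx":0,"dy":0,"dz":0,"ax":0,"ay":0,"az":0},{"dx":0,"dy":0,"dz":0,"ax":0,"ay":0,"az":0},{"dx":0,"dy":0,"dz":0,"ax":0,"ay":0,"az":0},{"dx":0,"dy":0,"dz":0,"ax":0,"ay":0,"az":0},{"dx":0,"dy":0,"dz":0,"ax":0,"ay":0,"az":0},{"dx":0,"dy":0,"dz":0,"ax":0,"ay":0,"az":0}]' 0.5 40
```

```text
time: 28.52
tool_pos: [0.5101, -0.0302, 0.1784]
tcp_rot: [2.219, 2.222, 0.0]
wrist_force: [0.5, -0.0, -0.2]
width: 1.003
grip_force: 0.0
grasp now [ 0.5102 -0.0302  0.0237] t 28.5 F [ 0.5 -0.  -0.2] w 1.003
shift first [ 0.2 -0.1  1.7] turn [0.05 0.03 0.08] shift if turned first [ 0.2 -0.1  1.7]
time: 29.18
tool_pos: [0.5104, -0.0298, 0.1796]
tcp_rot: [2.217, 2.222, 0.002]
wrist_force: [-2.1, -0.1, 5.3]
width: 0.756
grip_force: 43.9
```

```bash
python3 -m jog '[{"dx":0,"dy":0,"dz":-8,"ax":0,"ay":0,"az":0},{"dx":0,"dy":0,"dz":-18,"ax":0,"ay":0,"az":0},{"dx":0,"dy":0,"dz":-25,"ax":0,"ay":0,"az":0},{"dx":0,"dy":0,"dz":-25,"ax":0,"ay":0,"az":0},{"dx":0,"dy":0,"dz":-25,"ax":0,"ay":0,"az":0},{"dx":-10,"dy":0,"dz":-18,"ax":0,"ay":0,"az":0},{"dx":-20,"dy":-1,"dz":-10,"ax":0,"ay":0,"az":0},{"dx":-30,"dy":-2,"dz":-5,"ax":0,"ay":0,"az":0},{"dx":-30,"dy":-2,"dz":0,"ax":0,"ay":0,"az":0},{"dx":-30,"dy":-2,"dz":0,"ax":0,"ay":0,"az":0},{"dx":-30,"dy":-2,"dz":0,"ax":0,"ay":0,"az":0},{"dx":-30,"dy":-2,"dz":0,"ax":0,"ay":0,"az":0},{"dx":-30,"dy":-2,"dz":0,"ax":0,"ay":0,"az":0},{"dx":-30,"dy":-2,"dz":0,"ax":0,"ay":0,"az":0},{"dx":-30,"dy":-2,"dz":0,"ax":0,"ay":0,"az":0},{"dx":-20,"dy":-1,"dz":0,"ax":0,"ay":0,"az":0},{"dx":-12,"dy":0,"dz":0,"ax":0,"ay":0,"az":0},{"dx":0,"dy":0,"dz":0,"ax":0,"ay":0,"az":0},{"dx":0,"dy":0,"dz":0,"ax":0,"ay":0,"az":0},{"dx":0,"dy":0,"dz":0,"ax":0,"ay":0,"az":0}]'
python3 g.py .494 -.3325 .032 90 0
```

```text
time: 30.85
tool_pos: [0.4922, -0.3305, 0.3119]
tcp_rot: [-2.218, -2.224, -0.0]
wrist_force: [-0.5, 1.0, -0.9]
width: 0.758
grip_force: 44.5
grasp now [ 0.4921 -0.3304  0.1572] t 30.9 F [-0.5  1.  -0.9] w 0.758
shift first [ -2.1   1.9 125.2] turn [-0.03 -0.04  0.14] shift if turned first [ -2.    1.8 125.2]
```

```bash
python3 -m jog '[{"dx":-2,"dy":2,"dz":10,"ax":0,"ay":0,"az":0},{"dx":0,"dy":0,"dz":25,"ax":0,"ay":0,"az":0},{"dx":0,"dy":0,"dz":25,"ax":0,"ay":0,"az":0},{"dx":0,"dy":0,"dz":25,"ax":0,"ay":0,"az":0},{"dx":0,"dy":0,"dz":20,"ax":0,"ay":0,"az":0},{"dx":0,"dy":0,"dz":11,"ax":0,"ay":0,"az":0},{"dx":0,"dy":0,"dz":5,"ax":0,"ay":0,"az":0},{"dx":0,"dy":0,"dz":0,"ax":0,"ay":0,"az":0},{"dx":0,"dy":0,"dz":0,"ax":0,"ay":0,"az":0}]'
python3 -m jog '[{"dx":0,"dy":0,"dz":1,"ax":0,"ay":0,"az":0},{"dx":0,"dy":0,"dz":1,"ax":0,"ay":0,"az":0},{"dx":0,"dy":0,"dz":1,"ax":0,"ay":0,"az":0},{"dx":0,"dy":0,"dz":0,"ax":0,"ay":0,"az":0},{"dx":0,"dy":0,"dz":0,"ax":0,"ay":0,"az":0}]'
```

```text
time: 31.6
tool_pos: [0.4948, -0.3337, 0.1916]
tcp_rot: [2.218, 2.223, -0.0]
wrist_force: [1.0, 0.3, -0.3]
width: 0.754
grip_force: 44.5
time: 32.02
tool_pos: [0.4943, -0.3339, 0.1885]
tcp_rot: [2.219, 2.223, -0.0]
wrist_force: [0.5, -0.5, -1.1]
width: 0.76
grip_force: 44.5
```

```bash
python3 -m jog '[{"dx":0,"dy":0,"dz":1,"ax":0,"ay":0,"az":0},{"dx":0,"dy":0,"dz":0.7,"ax":0,"ay":0,"az":0},{"dx":0,"dy":0,"dz":0,"ax":0,"ay":0,"az":0},{"dx":0,"dy":0,"dz":0,"ax":0,"ay":0,"az":0}]'
python3 -m jog '[{"dx":0,"dy":0,"dz":0,"ax":0,"ay":0,"az":0},{"dx":0,"dy":0,"dz":0,"ax":0,"ay":0,"az":0},{"dx":0,"dy":0,"dz":0,"ax":0,"ay":0,"az":0},{"dx":0,"dy":0,"dz":0,"ax":0,"ay":0,"az":0},{"dx":0,"dy":0,"dz":-8,"ax":0,"ay":0,"az":0},{"dx":0,"dy":0,"dz":-20,"ax":0,"ay":0,"az":0},{"dx":0,"dy":0,"dz":-25,"ax":0,"ay":0,"az":0},{"dx":0,"dy":0,"dz":-25,"ax":0,"ay":0,"az":0},{"dx":0,"dy":0,"dz":-25,"ax":0,"ay":0,"az":0},{"dx":0,"dy":0,"dz":-20,"ax":0,"ay":0,"az":0},{"dx":0,"dy":0,"dz":-10,"ax":0,"ay":0,"az":0},{"dx":0,"dy":0,"dz":0,"ax":0,"ay":0,"az":0},{"dx":0,"dy":0,"dz":0,"ax":0,"ay":0,"az":0}]' 1
python3 g.py .427 .027 .15 76.6 0
```

```text
time: 32.35
tool_pos: [0.4944, -0.3339, 0.1876]
tcp_rot: [2.219, 2.223, -0.0]
wrist_force: [-3.1, 1.2, 6.2]
width: 0.756
grip_force: 45.2
time: 33.43
tool_pos: [0.4942, -0.3337, 0.3196]
tcp_rot: [2.218, 2.223, -0.0]
wrist_force: [0.3, -0.5, -0.9]
width: 1.002
grip_force: 0.0
grasp now [ 0.4943 -0.3338  0.1649] t 33.4 F [ 0.3 -0.5 -0.9] w 1.002
shift first [360.8 -66.5  14.5] turn [ 0.05  0.05 13.52] shift if turned first [ 335.3 -149.    14.9]
```

```bash
python3 -m jog '[{"dx":11,"dy":-2,"dz":0,"ax":0,"ay":0,"az":0},{"dx":25,"dy":-5,"dz":0,"ax":0,"ay":0,"az":0},{"dx":30,"dy":-6,"dz":0,"ax":0,"ay":0,"az":0},{"dx":30,"dy":-6,"dz":0,"ax":0,"ay":0,"az":0},{"dx":30,"dy":-6,"dz":0,"ax":0,"ay":0,"az":0},{"dx":30,"dy":-5,"dz":0,"ax":0,"ay":0,"az":0},{"dx":30,"dy":-5,"dz":0,"ax":0,"ay":0,"az":0},{"dx":30,"dy":-5,"dz":0,"ax":0,"ay":0,"az":0},{"dx":30,"dy":-5,"dz":0,"ax":0,"ay":0,"az":0},{"dx":30,"dy":-5,"dz":0,"ax":0,"ay":0,"az":0},{"dx":30,"dy":-5,"dz":0,"ax":0,"ay":0,"az":0},{"dx":30,"dy":-5,"dz":0,"ax":0,"ay":0,"az":0},{"dx":18,"dy":-5,"dz":0,"ax":0,"ay":0,"az":0},{"dx":7,"dy":-2,"dz":0,"ax":0,"ay":0,"az":0},{"dx":0,"dy":0,"dz":0,"ax":0,"ay":0,"az":4.5},{"dx":0,"dy":0,"dz":0,"ax":0,"ay":0,"az":4.5},{"dx":0,"dy":0,"dz":0,"ax":0,"ay":0,"az":4.5},{"dx":0,"dy":0,"dz":0,"ax":0,"ay":0,"az":0},{"dx":0,"dy":0,"dz":0,"ax":0,"ay":0,"az":0}]'
python3 g.py .427 .0272 .023 76.6 0
```

```text
time: 35.02
tool_pos: [0.4259, 0.027, 0.318]
tcp_rot: [-2.463, -1.949, 0.003]
wrist_force: [-0.1, -0.3, 0.0]
width: 0.998
grip_force: 0.0
grasp now [0.4255 0.0269 0.1633] t 35.0 F [-0.1 -0.3  0. ] w 0.998
shift first [  0.6   1.4 140.3] turn [-0.12  0.06  0.13] shift if turned first [  0.4   1.1 140.3]
```

```bash
python3 -m jog '[{"dx":0,"dy":1,"dz":10,"ax":0,"ay":0,"az":0},{"dx":0,"dy":0,"dz":20,"ax":0,"ay":0,"az":0},{"dx":0,"dy":0,"dz":25,"ax":0,"ay":0,"az":0},{"dx":0,"dy":0,"dz":25,"ax":0,"ay":0,"az":0},{"dx":0,"dy":0,"dz":25,"ax":0,"ay":0,"az":0},{"dx":0,"dy":0,"dz":18,"ax":0,"ay":0,"az":0},{"dx":0,"dy":0,"dz":10,"ax":0,"ay":0,"az":0},{"dx":0,"dy":0,"dz":5,"ax":0,"ay":0,"az":0},{"dx":0,"dy":0,"dz":0,"ax":0,"ay":0,"az":0},{"dx":0,"dy":0,"dz":0,"ax":0,"ay":0,"az":0}]'
python3 g.py .427 .0272 .023 76.6 0
python3 -m jog '[{"dx":0,"dy":0,"dz":0,"ax":0,"ay":0,"az":0},{"dx":0,"dy":0,"dz":0,"ax":0,"ay":0,"az":0},{"dx":0,"dy":0,"dz":0,"ax":0,"ay":0,"az":0},{"dx":0,"dy":0,"dz":0,"ax":0,"ay":0,"az":0},{"dx":0,"dy":0,"dz":0,"ax":0,"ay":0,"az":0},{"dx":0,"dy":0,"dz":0,"ax":0,"ay":0,"az":0},{"dx":0,"dy":0,"dz":0,"ax":0,"ay":0,"az":0},{"dx":0,"dy":0,"dz":0,"ax":0,"ay":0,"az":0}]' 0.4 40
```

```text
time: 35.85
tool_pos: [0.4279, 0.0268, 0.1815]
tcp_rot: [2.465, 1.947, 0.0]
wrist_force: [0.5, 0.2, -0.1]
width: 1.002
grip_force: 0.0
grasp now [0.428  0.0268 0.0268] t 35.9 F [ 0.5  0.2 -0.1] w 1.002
shift first [ 0.2 -0.9  3.8] turn [0.03 0.02 0.03] shift if turned first [ 0.2 -0.9  3.8]
time: 36.52
tool_pos: [0.4285, 0.0269, 0.1826]
tcp_rot: [2.463, 1.946, 0.003]
wrist_force: [-0.3, -0.3, 6.6]
width: 0.692
grip_force: 44.0
```

```bash
python3 -m jog '[{"dx":0,"dy":0,"dz":-8,"ax":0,"ay":0,"az":0},{"dx":0,"dy":0,"dz":-18,"ax":0,"ay":0,"az":0},{"dx":0,"dy":0,"dz":-25,"ax":0,"ay":0,"az":0},{"dx":0,"dy":0,"dz":-25,"ax":0,"ay":0,"az":0},{"dx":0,"dy":0,"dz":-25,"ax":0,"ay":0,"az":0},{"dx":0,"dy":0,"dz":-20,"ax":0,"ay":0,"az":-4},{"dx":0,"dy":0,"dz":-12,"ax":0,"ay":0,"az":-4},{"dx":0,"dy":0,"dz":-5,"ax":0,"ay":0,"az":-4},{"dx":0,"dy":0,"dz":0,"ax":0,"ay":0,"az":-0.2},{"dx":0,"dy":0,"dz":0,"ax":0,"ay":0,"az":0},{"dx":0,"dy":0,"dz":0,"ax":0,"ay":0,"az":0}]'
python3 g.py .492 -.4305 .16 88.8 0
```

```text
time: 37.43
tool_pos: [0.4269, 0.027, 0.3186]
tcp_rot: [-2.246, -2.196, 0.002]
wrist_force: [-0.5, 0.5, -0.6]
width: 0.696
grip_force: 43.3
grasp now [0.4267 0.0269 0.1639] t 37.4 F [-0.5  0.5 -0.6] w 0.696
shift first [-455.9   75.3    4. ] turn [-0.06  0.03 -0.08] shift if turned first [-456.    74.7    3.9]
```

```bash
python3 -m jog '[{"dx":-11,"dy":2,"dz":0,"ax":0,"ay":0,"az":0},{"dx":-22,"dy":4,"dz":0,"ax":0,"ay":0,"az":0},{"dx":-30,"dy":5,"dz":0,"ax":0,"ay":0,"az":0},{"dx":-30,"dy":5,"dz":0,"ax":0,"ay":0,"az":0},{"dx":-30,"dy":5,"dz":0,"ax":0,"ay":0,"az":0},{"dx":-30,"dy":5,"dz":0,"ax":0,"ay":0,"az":0},{"dx":-30,"dy":5,"dz":0,"ax":0,"ay":0,"az":0},{"dx":-30,"dy":5,"dz":0,"ax":0,"ay":0,"az":0},{"dx":-30,"dy":5,"dz":0,"ax":0,"ay":0,"az":0},{"dx":-30,"dy":5,"dz":0,"ax":0,"ay":0,"az":0},{"dx":-30,"dy":5,"dz":0,"ax":0,"ay":0,"az":0},{"dx":-30,"dy":5,"dz":0,"ax":0,"ay":0,"az":0},{"dx":-30,"dy":5,"dz":0,"ax":0,"ay":0,"az":0},{"dx":-30,"dy":5,"dz":0,"ax":0,"ay":0,"az":0},{"dx":-30,"dy":5,"dz":0,"ax":0,"ay":0,"az":0},{"dx":-22,"dy":3,"dz":0,"ax":0,"ay":0,"az":0},{"dx":-11,"dy":1,"dz":0,"ax":0,"ay":0,"az":0},{"dx":0,"dy":0,"dz":0,"ax":0,"ay":0,"az":0},{"dx":0,"dy":0,"dz":0,"ax":0,"ay":0,"az":0},{"dx":0,"dy":0,"dz":0,"ax":0,"ay":0,"az":0}]'
python3 g.py .492 -.4305 .0357 88.8 0
```

```text
time: 39.1
tool_pos: [0.4927, -0.4291, 0.3185]
tcp_rot: [-2.243, -2.197, -0.0]
wrist_force: [0.1, 0.6, -0.8]
width: 0.697
grip_force: 43.3
grasp now [ 0.4925 -0.4289  0.1638] t 39.1 F [ 0.1  0.6 -0.8] w 0.697
shift first [ -1.6  -0.5 128.1] turn [-0.08 -0.09  0.03] shift if turned first [ -1.4  -0.7 128.1]
```

```bash
python3 -m jog '[{"dx":-1,"dy":0,"dz":10,"ax":0,"ay":0,"az":0},{"dx":0,"dy":0,"dz":22,"ax":0,"ay":0,"az":0},{"dx":0,"dy":0,"dz":25,"ax":0,"ay":0,"az":0},{"dx":0,"dy":0,"dz":25,"ax":0,"ay":0,"az":0},{"dx":0,"dy":0,"dz":22,"ax":0,"ay":0,"az":0},{"dx":0,"dy":0,"dz":13,"ax":0,"ay":0,"az":0},{"dx":0,"dy":0,"dz":7,"ax":0,"ay":0,"az":0},{"dx":0,"dy":0,"dz":2,"ax":0,"ay":0,"az":0},{"dx":0,"dy":0,"dz":0,"ax":0,"ay":0,"az":0},{"dx":0,"dy":0,"dz":0,"ax":0,"ay":0,"az":0}]'
python3 -m jog '[{"dx":0,"dy":0,"dz":1,"ax":0,"ay":0,"az":0},{"dx":0,"dy":0,"dz":1,"ax":0,"ay":0,"az":0},{"dx":0,"dy":0,"dz":0.6,"ax":0,"ay":0,"az":0},{"dx":0,"dy":0,"dz":0,"ax":0,"ay":0,"az":0},{"dx":0,"dy":0,"dz":0,"ax":0,"ay":0,"az":0}]'
```

```text
time: 39.93
tool_pos: [0.4936, -0.4319, 0.1948]
tcp_rot: [2.242, 2.197, -0.0]
wrist_force: [-0.2, 0.1, -1.3]
width: 0.697
grip_force: 43.2
time: 40.35
tool_pos: [0.493, -0.4316, 0.191]
tcp_rot: [2.244, 2.198, -0.0]
wrist_force: [-0.1, 0.6, -0.6]
width: 0.694
grip_force: 43.2
```

```bash
python3 -m jog '[{"dx":0,"dy":0,"dz":1,"ax":0,"ay":0,"az":0},{"dx":0,"dy":0,"dz":0.6,"ax":0,"ay":0,"az":0},{"dx":0,"dy":0,"dz":0,"ax":0,"ay":0,"az":0},{"dx":0,"dy":0,"dz":0,"ax":0,"ay":0,"az":0}]'
python3 -m jog '[{"dx":0,"dy":0,"dz":0,"ax":0,"ay":0,"az":0},{"dx":0,"dy":0,"dz":0,"ax":0,"ay":0,"az":0},{"dx":0,"dy":0,"dz":0,"ax":0,"ay":0,"az":0},{"dx":0,"dy":0,"dz":0,"ax":0,"ay":0,"az":0},{"dx":0,"dy":0,"dz":-8,"ax":0,"ay":0,"az":0},{"dx":0,"dy":0,"dz":-20,"ax":0,"ay":0,"az":0},{"dx":0,"dy":0,"dz":-25,"ax":0,"ay":0,"az":0},{"dx":0,"dy":0,"dz":-30,"ax":0,"ay":0,"az":0},{"dx":0,"dy":0,"dz":-30,"ax":0,"ay":0,"az":0},{"dx":0,"dy":0,"dz":-30,"ax":0,"ay":0,"az":0},{"dx":0,"dy":-20,"dz":-20,"ax":0,"ay":0,"az":0},{"dx":-10,"dy":-20,"dz":0,"ax":0,"ay":0,"az":0},{"dx":-30,"dy":-20,"dz":0,"ax":0,"ay":0,"az":0},{"dx":-30,"dy":-20,"dz":0,"ax":0,"ay":0,"az":0},{"dx":-30,"dy":-20,"dz":0,"ax":0,"ay":0,"az":0},{"dx":-30,"dy":-10,"dz":0,"ax":0,"ay":0,"az":0},{"dx":-20,"dy":0,"dz":0,"ax":0,"ay":0,"az":0},{"dx":0,"dy":0,"dz":0,"ax":0,"ay":0,"az":0},{"dx":0,"dy":0,"dz":0,"ax":0,"ay":0,"az":0}]' 1
python3 - <<'E'
from h import *
for n in("scene","top"): cv2.imwrite(f"pics/{n}_end.png",cam(n)["img"][:,:,::-1])
E
```

```text
time: 40.68
tool_pos: [0.4931, -0.4317, 0.1907]
tcp_rot: [2.244, 2.198, -0.0]
wrist_force: [-2.3, 2.5, 7.2]
width: 0.696
grip_force: 44.0
time: 42.27
tool_pos: [0.3793, -0.58, 0.3523]
tcp_rot: [2.246, 2.196, 0.0]
wrist_force: [1.7, 0.6, 0.5]
width: 0.999
grip_force: 0.0
```

View pics/scene_end.png

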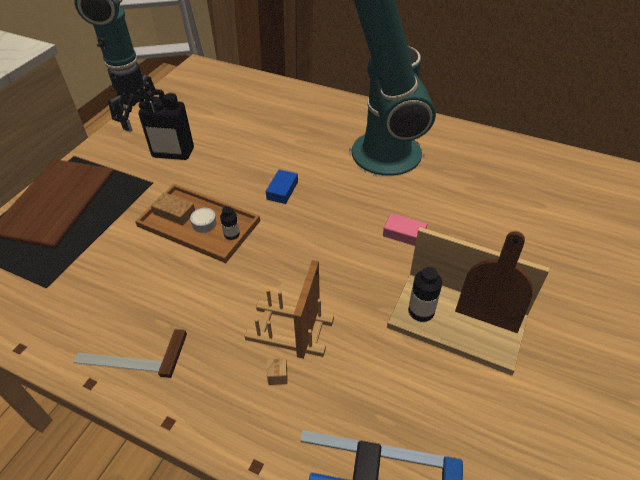

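View pics/top_end.png

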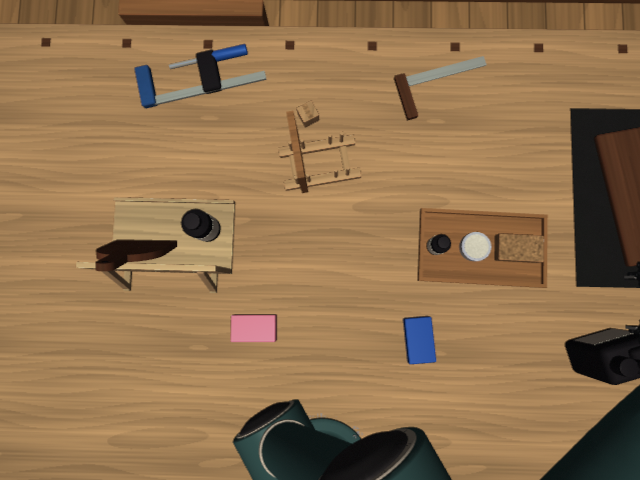

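Both pictures show the layout as asked:
- **Stand:** the paddle leans on the back at scene (497,295), with the large bottle upright at (424,295).
- **Tray:** small bottle, tin and cork flat and apart, at top (438,243), (476,246) and (521,248).
- **Rack:** the plain board is still in its slot.

The gripper hovers near the canister, so I'll raise it and hand in.

```bash
python3 -m jog '[{"dx":0,"dy":10,"dz":-20,"ax":0,"ay":0,"az":0},{"dx":0,"dy":10,"dz":-25,"ax":0,"ay":0,"az":0},{"dx":0,"dy":10,"dz":-25,"ax":0,"ay":0,"az":0},{"dx":0,"dy":0,"dz":0,"ax":0,"ay":0,"az":0},{"dx":0,"dy":0,"dz":0,"ax":0,"ay":0,"az":0},{"dx":0,"dy":0,"dz":0,"ax":0,"ay":0,"az":0}]' && python3 -c "
from workcell import bot;print(bot.finish_job())"
```

```text
time: 42.87
tool_pos: [0.4103, -0.5785, 0.4219]
tcp_rot: [-2.242, -2.2, 0.0]
wrist_force: [-0.0, 0.8, -0.4]
width: 0.999
grip_force: 0.0
the job is handed in; nothing more can be done
None
```

I placed both gift sets as asked and handed the job in at 42.9 s of the 144 s allowed; the final pictures show everything in place, but no verdict came back.

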